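# Put the carving chisels back in their own labelled slots

## Task

Return the two misplaced carving chisels to their own slots in the sloping rack, each marked by a label with the width of its blade: the narrow chisel has been left in the wide chisel's slot, and the wide chisel lies on the bench. Lay each one gently, blade uphill, down on the bed of its slot between the cheeks with the handle's butt at the foot stop, and let go. Do not drop them, and leave the middle-sized chisel, the carving, the sharpening stone and the mallet as they are.

Things in the scene. Friction and masses are not known exactly. Their poses are not given: they have to be found in the camera images.
- wide_chisel: Wide chisel, 200 mm long, blade 40 mm wide; starts flat on the bench. Origin on the plane of the handle's underside, mid-length, mid-width; x from handle to blade, z up. Flat-sided handle 26 wide, 24 thick: x -100 to +10, z 0 to 24. Blade 5 thick: x 45 to 100, z 9.5 to 14.5. Balances near x -15; grasp across the handle at x -20. About 0.2 kg.
- wide_chisel_tip (a point): Centre of the wide chisel's cutting edge, at (100, 0, 12) mm in its frame. Between handle and blade is a 9 mm shank.
- narrow_chisel: Narrow chisel, 200 mm long, blade 14 mm wide; starts in the wide chisel's slot. Origin on the plane of the handle's underside, mid-length, mid-width; x from handle to blade, z up. Flat-sided handle 26 wide, 24 thick: x -100 to +10, z 0 to 24. Blade 5 thick: x 45 to 100, z 9.5 to 14.5. Balances near x -15; grasp across the handle at x -20. About 0.2 kg.
- narrow_chisel_tip (a point): Centre of the narrow chisel's cutting edge, at (100, 0, 12) mm in its frame.
- mid_chisel: Middle-sized chisel, 200 mm long, blade 26 mm wide; already in its own slot, leave it there. Same frame and handle as the other two chisels.
- mid_chisel_tip (a point): Centre of the middle-sized chisel's cutting edge, at (100, 0, 12) mm in its frame.
- slot_wide: Slot of the wide chisel: its frame coincides with its chisel's frame when that is fully home: x up the 30 degree slope, z squarely off it. Blade cheeks 48 mm apart at x 55 to 95, 8 thick, top z +20. Uphill (x 108 to 152) a white label card with a black outline of its blade, 40 mm wide. Slots stand 80 mm apart in any order.
- slot_narrow: Slot of the narrow chisel: its frame coincides with its chisel's frame when that is fully home: x up the 30 degree slope, z squarely off it. Blade cheeks 22 mm apart at x 55 to 95, 8 thick, top z +20. Uphill (x 108 to 152) a white label card with a black outline of its blade, 14 mm wide. Slots stand 80 mm apart in any order.
- slot_mid: Slot of the middle-sized chisel (taken): its frame coincides with its chisel's frame when that is fully home: x up the 30 degree slope, z squarely off it. Blade cheeks 34 mm apart at x 55 to 95, 8 thick, top z +20. Uphill (x 108 to 152) a white label card with a black outline of its blade, 26 mm wide. Slots stand 80 mm apart in any order.
- rack: Fixed stand of the 3 slots, 200 x 250 mm, 190 tall with them; origin centre of underside, x to its high back. Every slot, in its own frame (mm): bed strip 18 wide, top z 0, x -100 to 10; board 76 wide, face z -16; foot stop face x -101.5, top z 22; butt cheeks 33 apart, 8 thick, x -100 to -70, top z 14; else open at both sides for fingers.
- stone: Reddish sharpening stone, 140 x 50 x 26 mm, lying beside the wide chisel; origin at the centre of its underside, x along its length. Bystander.
- mallet: Wooden mallet: head 64 x 50 mm and 50 mm tall, standing on the bench; origin under the head's centre; a 24 mm thick handle runs to 90 mm along -x at 25 mm height. It lies on the other side of the wide chisel. Bystander.
- carving: Wooden figure in progress on a 74 x 74 mm foot, 174 mm tall, standing upright between the rack and the wide chisel; origin at the centre of its underside. Bystander.
Things that resemble listed ones, but are neither listed nor needed, are in the scene too. Leave any pink or white look-alike of the wide_chisel alone.

How it is judged (in metres and radians):
On the way, in this order (a step that is already met when the one before it is completed fails the run):
1. the narrow chisel has been taken out of the wide chisel's slot (distance between narrow_chisel and slot_wide above 0.05 m), for 0.1 s.
2. the wide chisel lies home in its own slot (x of wide_chisel in the frame of slot_wide between -0.012 and 0.012 m and y of wide_chisel in the frame of slot_wide between -0.009 and 0.009 m and z of wide_chisel in the frame of slot_wide between -0.006 and 0.006 m and x of wide_chisel_tip in the frame of slot_wide between 0.088 and 0.112 m and y of wide_chisel_tip in the frame of slot_wide between -0.009 and 0.009 m and z of wide_chisel_tip in the frame of slot_wide between 0.006 and 0.018 m), for 0.2 s.
At the end, for the whole second after the job is handed in: All three chisels lie at rest in their own slots, blade uphill: origin and cutting edge each within 12 mm of their home along the slope, 9 mm across it and 6 mm off it (all of step 2 and linear speed of each of wide_chisel, narrow_chisel, mid_chisel below 0.02 m/s and angular speed of each of wide_chisel, narrow_chisel, mid_chisel below 0.2 rad/s and x of narrow_chisel in the frame of slot_narrow between -0.012 and 0.012 m and y of narrow_chisel in the frame of slot_narrow between -0.009 and 0.009 m and z of narrow_chisel in the frame of slot_narrow between -0.006 and 0.006 m and x of narrow_chisel_tip in the frame of slot_narrow between 0.088 and 0.112 m and y of narrow_chisel_tip in the frame of slot_narrow between -0.009 and 0.009 m and z of narrow_chisel_tip in the frame of slot_narrow between 0.006 and 0.018 m and x of mid_chisel in the frame of slot_mid between -0.012 and 0.012 m and y of mid_chisel in the frame of slot_mid between -0.009 and 0.009 m and z of mid_chisel in the frame of slot_mid between -0.006 and 0.006 m and x of mid_chisel_tip in the frame of slot_mid between 0.088 and 0.112 m and y of mid_chisel_tip in the frame of slot_mid between -0.009 and 0.009 m and z of mid_chisel_tip in the frame of slot_mid between 0.006 and 0.018 m); the robot touches nothing.
It fails at once if a chisel was dropped (in free fall faster than 0.7 m/s) ((linear speed of wide_chisel above 0.7 m/s and contact force between wide_chisel and anything else below 0.05 N) or (linear speed of narrow_chisel above 0.7 m/s and contact force between narrow_chisel and anything else below 0.05 N)).
It fails at once if the middle-sized chisel was shifted more than 15 mm (distance of mid_chisel from where it was at the start of the episode above 0.015 m).
It fails at once if the carving was shifted more than 20 mm or tipped (distance of carving from where it was at the start of the episode above 0.02 m or angle between carving's own z axis and vertical above 0.3 rad).
It fails at once if the stone or the mallet was shifted more than 25 mm (distance of any of stone, mallet from where it was at the start of the episode above 0.025 m).
It also fails if it takes over 69 s, if anything falls off the work surface, if the arm or the gripper's body presses on something with over 40 N, if the wrist force passes 120 N, or if a joint passes its speed limit or range.

## Robot

A 6-joint arm with a two-finger parallel gripper is mounted at the origin on the work surface. World frame = base frame: x ahead of the robot, y to its left, z up, the work surface at z = 0. Lengths are in m, angles in degrees, forces in N, time in s.
With the tool pointing down it reaches from about 0.375 to 0.9 m from the base axis. Payload 3.1 kg.
Tool frame: the origin (TCP) lies midway between the tips of the shut fingers; the grasp point (between the pads) lies 19 mm behind it; z points along the fingers, y is the line along which they close (so a half turn about z gives the same grasp; the last joint's range is limited). The gripper opens to 87 mm and grips with 3 to 60 N. Pads are 19 mm wide; open, the fingers measure 117 mm over their backs; the gripper's body (75 mm by 190 mm) begins 51 mm behind the grasp point.
Start: joints at [55.663, 30.224, 82.088, -0, 67.689, -10.227], TCP at [0.255, 0.57, 0.223] pointing down, gripper open.
Joint ranges: [-176.69, 176.69], [-43.24, 126.21], [12.49, 139.97], [-82, 262], [0, 151.66], [-163.58, 163.58]. Speed limits (degrees/s): [159.86, 159.86, 180, 180, 180, 180].

## Interface

Orientations are given as [roll, pitch, yaw] about the fixed x, y, z axes, in that order (R = Rz(yaw) Ry(pitch) Rx(roll)).
In Python, from workcell import sensors, optics, finish_job, look_for gives the robot as it stands.
- The arm moves only by the tool drive_tool, never from a script. Its argument "steps" is a list that holds one entry, the list of rows, each a list of 6 numbers: the shift along the tool's x, y, z each as a share of 0.75 m, from -1 to 1, then the turn, a rotation vector about the tool's x, y, z each as a share of 90 degrees, from -1 to 1. In form: [[[tx, ty, tz, wx, wy, wz], ...]]. A call has 1 to 20 rows; each row is the pose to reach, as a shift and turn from the pose commanded when the call began, along the tool's axes at that moment; what a row does not reach only later rows make up. A row lasts 1/12 s, in which the tool goes at most 41.7 mm and 7.16 degrees, less where a joint would pass 70% of its speed; a pose out of reach is approached as far as the arm can. A call with a number of a shift or a turn outside -1 to 1 is refused whole. A call with a gripper value outside its range is refused whole. "hand" is the opening, from 0 (shut) to 1 (fully open), set as the call begins (left out, the last holds). The fingers move at their own pace and stop on an object; "grip_force" is the grip in N (left out, the last holds). Time passes only in rows, so rows that repeat a pose let the fingers close. It gives the time, the measured TCP pose, the force, the opening and the grip force at its end, in the units of the state.
- sensors.state(): the state, without advancing time (a new reading comes with each control period).
- optics.read_camera(name): name is "scene" or "top" or "wrist"; returns a dict with "image" (384x512x3 uint8, red, green, blue), "vfov" (degrees; the focal length in pixels is half the picture's height over the tangent of half this angle, whatever the lens; pixels are square), "cx", "cy" (the principal point, pixels), "extrinsics" (4x4, takes a point from world to camera coordinates); the wrist camera has in their place "mount" (4x4, takes a point from camera to tool coordinates, whose origin is the TCP and whose axes are the flange's). Camera axes: x right, y down, z forward; pixel columns grow to the right and rows downward; lengths in m; the calibration is good to about 2 mm. The wrist camera is an equidistant fisheye: a pixel r from the principal point sees the ray r / f radians off the axis. A picture is of the moment at which its call begins: read the wrist's pose just before it. There is no depth.
- finish_job(): hands the job in; it is judged then, once.
Trained networks look in the newest picture that a camera, given by its name, has taken for a name from the list of things; names that differ only in an ending like _2 or _b are one class to them, and where a whole thing is asked for, a point or a joint stands for the part that bears it (a point fixed in the world has none). Each returns a list of dicts, best first, with "confidence" (0 to 1); they miss things now and then, are a little off and sometimes report something else, mostly with a low value. They report only what shows in the picture. A call takes as long as a camera call. They do not tell look-alikes from the thing itself.
- look_for(camera, query): "position" ([x, y, z] in m, in world coordinates, good to about 4 mm: the middle of the surface that is visible of it).
The state is a dict: "clock": time; "qpos": joint angles; "dq": joint speeds; "tau": joint torques, N m; "ee_pos": TCP position; "ee_rot": TCP orientation; "wrist_force": force on the tool from outside, world axes, zero at the start; "wrist_torque": the same for the moment, N m; "width": finger opening in m; "finger_force": force on a finger pad.
Only numpy, scipy, OpenCV 4.12 (cv2) and the standard library are available. Lean on these libraries where they do the work, as an engineer would, in place of code of your own. Each camera call takes 0.05 s, during which the arm holds its last target. There are 200 camera calls.

## Working session

There is one attempt and no reset: what is moved stays moved. The work goes in short steps, Python scripts to look and compute and a tool call to move; the robot and the scene stay as the last step left them, time stands still between calls to the robot, and variables do not carry over. Pictures are saved under pics/ and viewed, at most 10 in all, crops included, and the job is handed in when it is done.

Besides the shell and the picture viewer there is one more tool, called after "Call:" in YAML: its name, and indented under it one key for each argument. drive_tool: Moves the arm, as the interface text tells. Shift numbers are shares of 0.75 m and turn numbers shares of 90 degrees, none past 1 either way. Its arguments: {"type":"object","properties":{"steps":{"type":"array"},"hand":{"type":"number"},"grip_force":{"type":"number"}},"required":["steps"]}

```bash
mkdir -p pics; ls
python3 - <<'E'
from workcell import sensors, optics, look_for
import cv2,numpy as np
s=sensors.state();print({k:np.round(v,3).tolist() for k,v in s.items()})
for c in ["scene","top"]:
    d=optics.read_camera(c);cv2.imwrite(f"pics/{c}0.png",cv2.resize(d["image"][:,:,::-1],(800,600),interpolation=cv2.INTER_CUBIC));cv2.imwrite(f"{c}_raw.png",d["image"][:,:,::-1])
    print(c,d["vfov"],d["cx"],d["cy"],np.round(d["extrinsics"],4).tolist())
    for q in ["wide_chisel","narrow_chisel","mid_chisel","wide_chisel_tip","narrow_chisel_tip","mid_chisel_tip","slot_wide","slot_narrow","slot_mid","rack","stone","mallet","carving"]:
        print(q,[(np.round(r["position"],3).tolist(),round(r["confidence"],2)) for r in look_for(c,q)])
E
```

```text
pics
{'clock': 0.0, 'qpos': [55.662, 30.277, 82.157, -0.0, 67.689, -10.23], 'dq': [-0.06, -0.046, 0.04, -0.143, -0.121, -0.0], 'tau': [0.002, -44.004, -17.66, 0.063, 0.058, -0.0], 'ee_pos': [0.255, 0.57, 0.222], 'ee_rot': [-179.879, -0.022, 155.892], 'wrist_force': [0.736, 0.702, 1.161], 'wrist_torque': [0.002, 0.004, 0.015], 'finger_force': 0.0, 'width': 0.087}
scene 44.17876832018945 255.18497314924952 191.1804227191057 [[0.8497, 0.5269, 0.0194, -0.4806], [0.3451, -0.528, -0.776, -0.0816], [-0.3987, 0.666, -0.6305, 1.7788], [0.0, 0.0, 0.0, 1.0]]
wide_chisel [([0.846, 0.112, 0.02], 0.89), ([0.547, 0.253, 0.014], 0.6), ([0.248, 0.288, 0.02], 0.56)]
narrow_chisel [([0.499, -0.162, 0.111], 0.69)]
mid_chisel [([0.511, -0.236, 0.116], 0.82)]
wide_chisel_tip [([0.846, 0.112, 0.022], 0.9), ([0.84, -0.182, 0.016], 0.85), ([0.551, 0.255, 0.016], 0.74), ([0.247, 0.289, 0.015], 0.62)]
narrow_chisel_tip [([0.499, -0.156, 0.116], 0.81), ([0.55, 0.256, 0.016], 0.61)]
mid_chisel_tip [([0.508, -0.238, 0.117], 0.72), ([0.587, -0.159, 0.147], 0.69), ([0.556, 0.168, 0.045], 0.5)]
slot_wide [([0.586, -
[... 622 characters left out ...]
.234, 0.302, 0.018], 0.97), ([0.816, -0.174, 0.019], 0.86)]
narrow_chisel [([0.488, -0.154, 0.122], 0.68)]
mid_chisel [([0.505, -0.232, 0.125], 0.61)]
wide_chisel_tip [([0.547, 0.255, 0.021], 0.92), ([0.816, -0.175, 0.02], 0.87), ([0.23, 0.304, 0.02], 0.65), ([0.843, 0.12, 0.018], 0.63)]
narrow_chisel_tip [([0.531, 0.168, 0.051], 0.68), ([0.486, -0.151, 0.118], 0.62)]
mid_chisel_tip [([0.509, -0.229, 0.124], 0.62)]
slot_wide [([0.56, -0.14, 0.113], 0.9)]
slot_narrow [([0.564, -0.309, 0.11], 0.84)]
slot_mid [([0.563, -0.218, 0.115], 0.69)]
rack [([0.515, -0.118, 0.015], 0.78)]
stone [([0.539, 0.336, 0.028], 0.67)]
mallet [([0.531, 0.171, 0.048], 0.88)]
carving [([0.581, -0.001, 0.117], 0.92)]
```

View pics/top0.png

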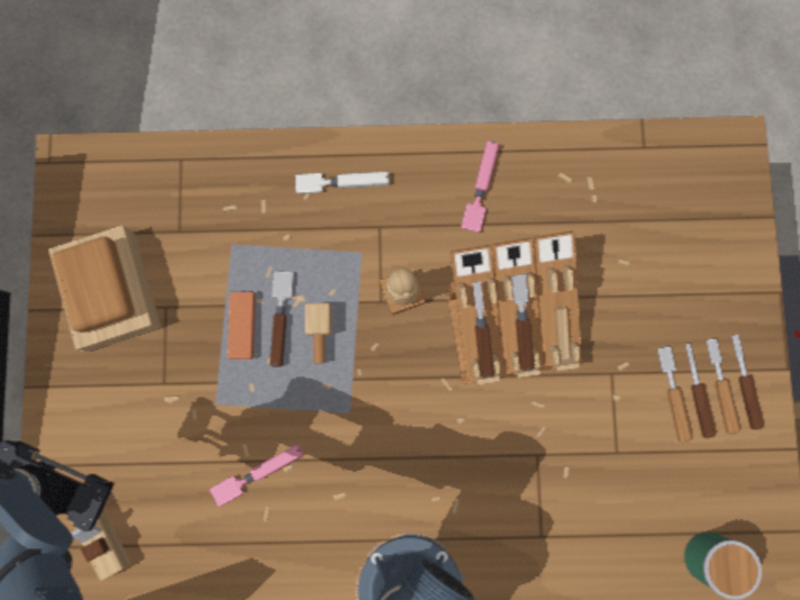

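View pics/scene0.png

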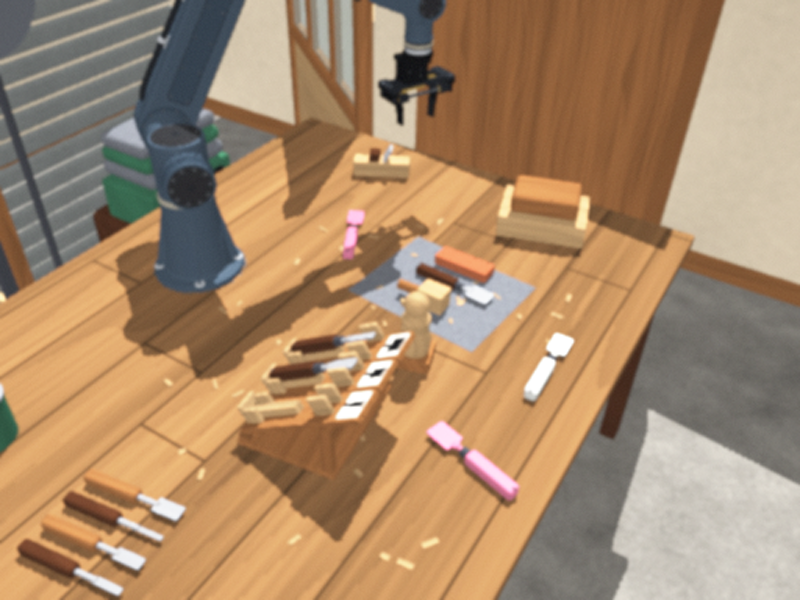

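The wide chisel I want has a dark handle and steel blade, at (280,320) in the top view, between the red stone (240,325) and the mallet (318,330). These could be taken for it:
- pink chisels at (257,475) and (480,187)
- the white chisel at (343,181)
- the row of four at (665–760,390)
- the small box at (95,550)

The narrow chisel is in the left slot (480,330), under the 40 mm label. The mid chisel is at (522,320), and the empty slot with the 14 mm label is at (560,330).

```bash
cat > h.py <<'E'
import numpy as np, cv2
from scipy.spatial.transform import Rotation as R
from workcell import sensors, optics
def pose():
    s=sensors.state(); return np.array(s["ee_pos"]), R.from_euler("xyz",s["ee_rot"],degrees=True)
def rows(p,Rt):            # Rt: target Rotation; prints shares from present pose
    p0,R0=pose()
    t=R0.inv().apply(np.array(p)-p0)/0.75; w=(R0.inv()*Rt).as_rotvec(degrees=True)/90
    n=max(np.linalg.norm(t)*750/41.7,np.linalg.norm(w)*90/7.16)
    print("row",np.round(np.r_[t,w],4).tolist(),"min rows %.1f"%n)
def tool(yaw,tilt=0):      # tool x = -chisel x; chisel frame: yaw about z, blade raised by tilt
    C=R.from_euler("z",yaw,degrees=True)*R.from_euler("y",-tilt,degrees=True)
    return C*R.from_euler("y",180,degrees=True), C
def wrist(name,save=True):
    p,Rw=pose(); d=optics.read_camera("wrist"); im=d["image"][:,:,::-1].copy()
    f=192/np.tan(np.radians(d["vfov"]/2)); T=np.eye(4);T[:3,:3]=Rw.as_matrix();T[:3,3]=p
    np.savez(name+".npz",im=im,f=f,c=[d["cx"],d["cy"]],T=T@d["mount"]); return im
def ray(z,uv):
    uv=(np.atleast_2d(uv)-z["c"]); r=np.linalg.norm(uv,axis=1)[:,None]; a=r/z["f"]
    d=np.c_[uv/np.maximum(r,1e-9)*np.sin(a),np.cos(a)]
    return z["T"][:3,3], d@z["T"][:3,:3].T
def onplane(z,uv,p0,n):
    o,d=ray(z,uv); return o+d*((np.array(p0)-o)@n/(d@n))[:,None]
def proj(z,P):
    q=(np.atleast_2d(P)-z["T"][:3,3])@z["T"][:3,:3]; r=np.hypot(q[:,0],q[:,1]); a=np.arctan2(r,q[:,2])
    return z["c"]+q[:,:2]/r[:,None]*(a*z["f"])[:,None]
E
python3 - <<'E'
from h import *
rows([0.5,0.25,0.26],tool(5)[0])
d=optics.read_camera("wrist");print(np.round(d["mount"],3),d["vfov"])
E
```

```text
row [-0.4724, -0.2567, -0.0499, 0.0, 0.0, -0.3235] min rows 9.7
[[ 0.001 -0.957 -0.289  0.08 ]
 [ 1.     0.     0.001  0.   ]
 [-0.001 -0.289  0.957 -0.161]
 [ 0.     0.     0.     1.   ]] 65.70646984690485
```

Call:
drive_tool:
  steps:
    - [[-0.472,-0.257,-0.05,0,0,-0.323],[-0.472,-0.257,-0.05,0,0,-0.323],[-0.472,-0.257,-0.05,0,0,-0.323],[-0.472,-0.257,-0.05,0,0,-0.323],[-0.472,-0.257,-0.05,0,0,-0.323],[-0.472,-0.257,-0.05,0,0,-0.323],[-0.472,-0.257,-0.05,0,0,-0.323],[-0.472,-0.257,-0.05,0,0,-0.323],[-0.472,-0.257,-0.05,0,0,-0.323],[-0.472,-0.257,-0.05,0,0,-0.323],[-0.472,-0.257,-0.05,0,0,-0.323],[-0.472,-0.257,-0.05,0,0,-0.323],[-0.472,-0.257,-0.05,0,0,-0.323]]
  hand: 0.65

```text
clock: 2.53
ee_pos: [0.4992, 0.25, 0.2598]
ee_rot: [180.0, -0.1, -175.1]
wrist_force: [0.1, -0.2, -0.2]
width: 0.0567
finger_force: 0.0
```

Run:
```python
from h import *
im=wrist("w1"); cv2.imwrite("pics/w1.png",cv2.resize(im,(800,600),interpolation=cv2.INTER_CUBIC))
rows([0.42,-0.17,0.25],tool(10,30)[0])
```

```text
row [0.1532, -0.5495, 0.013, -0.0143, -0.3339, -0.0544] min rows 10.3
```

View pics/w1.png

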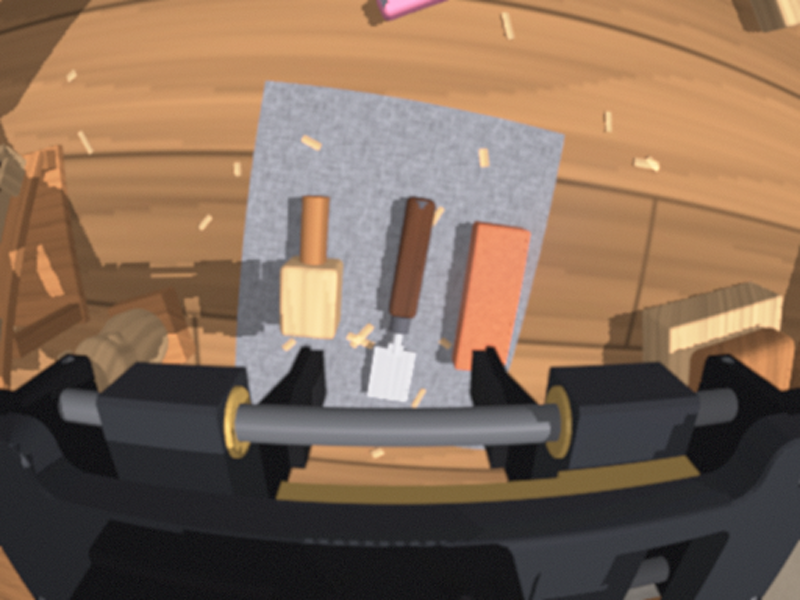

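The wrist view shows the wide chisel clearly. Its butt is at (421,201), the handle front at (402,317) and the edge at (388,398). The stone is to its right and the mallet to its left. I'll measure it, then go to the rack.

Run:
```python
from h import *
z=np.load("w1.npz"); s=512/800
for uv,h in [((421,201),.024),((402,317),.024),((388,399),.0145)]:
    print(np.round(onplane(z,np.array(uv)*s,[0,0,h],np.array([0,0,1.])),4))
```

```text
[[0.4527 0.2673 0.024 ]]
[[0.5581 0.2604 0.024 ]]
[[0.6491 0.2547 0.0145]]
```

Call:
drive_tool:
  steps:
    - [[0.153,-0.55,0.013,-0.014,-0.334,-0.054],[0.153,-0.55,0.013,-0.014,-0.334,-0.054],[0.153,-0.55,0.013,-0.014,-0.334,-0.054],[0.153,-0.55,0.013,-0.014,-0.334,-0.054],[0.153,-0.55,0.013,-0.014,-0.334,-0.054],[0.153,-0.55,0.013,-0.014,-0.334,-0.054],[0.153,-0.55,0.013,-0.014,-0.334,-0.054],[0.153,-0.55,0.013,-0.014,-0.334,-0.054],[0.153,-0.55,0.013,-0.014,-0.334,-0.054],[0.153,-0.55,0.013,-0.014,-0.334,-0.054],[0.153,-0.55,0.013,-0.014,-0.334,-0.054],[0.153,-0.55,0.013,-0.014,-0.334,-0.054],[0.153,-0.55,0.013,-0.014,-0.334,-0.054],[0.153,-0.55,0.013,-0.014,-0.334,-0.054]]

```text
clock: 3.75
ee_pos: [0.4522, -0.1447, 0.2814]
ee_rot: [-179.5, 27.1, -171.7]
wrist_force: [-1.0, -0.9, -0.1]
width: 0.0569
finger_force: 0.0
```

Run:
```python
from h import *
im=wrist("w2"); cv2.imwrite("pics/w2.png",cv2.resize(im,(800,600),interpolation=cv2.INTER_CUBIC))
```

```text
(no output)
```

View pics/w2.png

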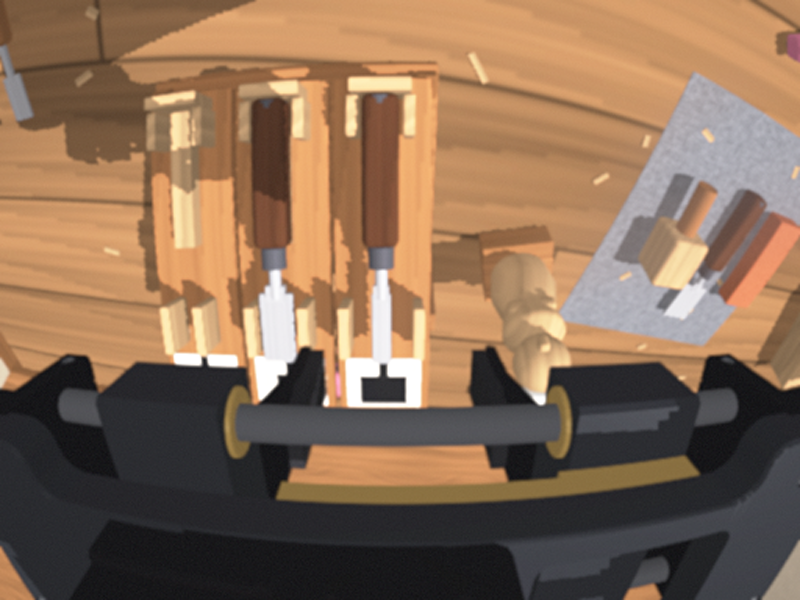

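The rack view shows the narrow chisel in the right-hand slot, with its butt at (381,97), handle front at (381,248) and the wide label at (383,390). The mid chisel's butt is at (270,97), and the empty bed strip ends at (186,247). I'll fit the slot frame to these points.

```bash
cat > fit.py <<'E'
from h import *
from scipy.optimize import least_squares
def fit(name,F,pitch=30):
    z=np.load(name+".npz"); A=np.array([f[0] for f in F],float); P=np.array([f[1] for f in F])/1000
    def pts(q): return q[:3]+tool(q[3],pitch)[1].apply(P)
    r=least_squares(lambda q:(proj(z,pts(q))/.64-A).ravel(),[.5,-.16,.1,8],x_scale=[.1,.1,.1,10],loss="soft_l1",f_scale=3)
    print("slot",np.round(r.x,4)); print(np.round(proj(z,pts(r.x))/.64-A,1).tolist()); return r.x,z
E
python3 - <<'E'
from fit import *
s=sensors.state();print(s["ee_pos"],s["ee_rot"],np.round(s["qpos"],1),np.round(s["dq"],1))
F=[((381,97),(-100,0,24)),((381,248),(10,0,24)),((381,362),(100,0,14.5)),((270,98),(-100,-80,24)),((273,247),(10,-80,24)),((278,360),(100,-80,14.5)),((186,248),(10,-160,0)),((380,91),(-101.5,0,22))]
q,z=fit("w2",F)
im=cv2.resize(z["im"],(1600,1200),interpolation=cv2.INTER_CUBIC)
C=tool(q[3],30)[1]
W=[]
for y0,hw in ((0,24),(-80,17),(-160,11)):
    for sx in (55,95):
        for sg in (-1,1): W.append((sx,y0+sg*hw,20))
    for x in (-100,10):
        for sg in (-1,1): W.append((x,y0+sg*9,0) if y0==-160 else (x,y0+sg*13,24))
    for sg in (-1,1): W+= [(-100,y0+sg*16.5,14),(-70,y0+sg*16.5,14)]
for p in proj(z,q[:3]+C.apply(np.array(W)/1000))/.64*2: cv2.circle(im,tuple(int(v) for v in p),4,(0,255,0),-1)
cv2.imwrite("pics/w2b.png",im[100:700,220:1020])
E
```

```text
[ 0.45199497 -0.14460423  0.2807365 ] [-179.52496435   27.09169183 -171.75347984] [ -45.6    6.4  115.9   31.    44.9 -163.5] [ 1.7 -0.3  2.7  1.6 -0.3 -0. ]
slot [ 0.5157 -0.1484  0.1024  7.7064]
[[0.1, -2.9], [-0.9, 0.7], [-0.4, -0.1], [-0.7, 0.1], [-2.3, 1.9], [2.5, -0.4], [0.9, -2.0], [1.2, 1.6]]
```

View pics/w2b.png

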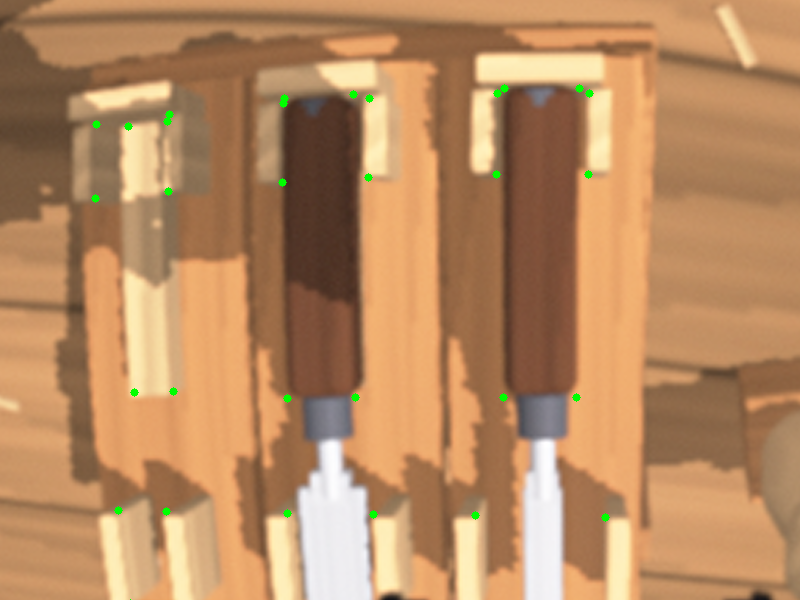

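The fit overlays the slot edges to within about 1–2 mm. Joint 6 is at its limit in this wrist orientation, so I'll turn the tool half a turn about its own axis.

```bash
cat >> h.py <<'E'
def flip(yaw,tilt=0):
    C=tool(yaw,tilt)[1]; return C*R.from_euler("x",180,degrees=True), C
SLOT=np.array([.5157,-.1484,.1024]); YAW=7.7
def slotpt(p,o=SLOT,yaw=YAW,tilt=30): return o+tool(yaw,tilt)[1].apply(np.array(p)/1000)
E
echo ok
```

```text
ok
```

Call:
drive_tool:
  steps:
    - [[0,0,-0.02,0,0,1],[0,0,-0.02,0,0,1],[0,0,-0.02,0,0,1],[0,0,-0.02,0,0,1],[0,0,-0.02,0,0,1],[0,0,-0.02,0,0,1],[0,0,-0.02,0,0,1],[0,0,-0.02,0,0,1],[0,0,-0.02,0,0,1],[0,0,-0.02,0,0,1],[0,0,-0.02,0,0,1],[0,0,-0.02,0,0,1],[0,0,-0.02,0,0,1],[0,0,-0.02,0,0,1]]

```text
clock: 4.97
ee_pos: [0.4437, -0.1413, 0.2927]
ee_rot: [153.0, 0.1, 98.2]
wrist_force: [-0.6, -0.5, 0.4]
width: 0.0562
finger_force: 0.0
```

Run:
```python
from h import *
s=sensors.state();print(s["ee_pos"],s["ee_rot"],np.round(s["qpos"],1))
rows(slotpt((-20,0,110)),flip(YAW,30)[0])
```

```text
[ 0.4436592  -0.14133102  0.2926668 ] [1.53019143e+02 1.21415611e-01 9.81584287e+01] [-46.4   4.5 115.7  30.   47.4 -72.7]
row [-0.0219, -0.0659, 0.1236, -0.0273, 0.0254, 1.0049] min rows 12.6
```

Call:
drive_tool:
  steps:
    - [[-0.022,-0.066,0.124,-0.027,0.025,1],[-0.022,-0.066,0.124,-0.027,0.025,1],[-0.022,-0.066,0.124,-0.027,0.025,1],[-0.022,-0.066,0.124,-0.027,0.025,1],[-0.022,-0.066,0.124,-0.027,0.025,1],[-0.022,-0.066,0.124,-0.027,0.025,1],[-0.022,-0.066,0.124,-0.027,0.025,1],[-0.022,-0.066,0.124,-0.027,0.025,1],[-0.022,-0.066,0.124,-0.027,0.025,1],[-0.022,-0.066,0.124,-0.027,0.025,1],[-0.022,-0.066,0.124,-0.027,0.025,1],[-0.022,-0.066,0.124,-0.027,0.025,1],[-0.022,-0.066,0.124,-0.027,0.025,1],[-0.022,-0.066,0.124,-0.027,0.025,1],[-0.022,-0.066,0.124,-0.027,0.025,1],[-0.022,-0.066,0.124,-0.027,0.025,1]]

```text
clock: 6.3
ee_pos: [0.4449, -0.1605, 0.1884]
ee_rot: [179.5, -30.0, 8.4]
wrist_force: [0.3, -0.0, -0.5]
width: 0.0564
finger_force: 0.0
```

Run:
```python
from h import *
s=sensors.state();print(s["ee_pos"],s["ee_rot"],np.round(s["qpos"],1))
im=wrist("w3")
b=cv2.resize(im,(800,600),interpolation=cv2.INTER_CUBIC)
cv2.imwrite("pics/w3.png",b)
z=np.load("w3.npz")
rows(slotpt((-20,0,-6)),flip(YAW,30)[0])
```

```text
[ 0.44493025 -0.16054845  0.1883693 ] [179.48389638 -30.02594774   8.40485183] [-50.4  17.8 125.   53.8  31.6 -14.1]
row [-0.0013, -0.0043, 0.1552, 0.0021, -0.0004, 0.0064] min rows 2.8
```

View pics/w3.png

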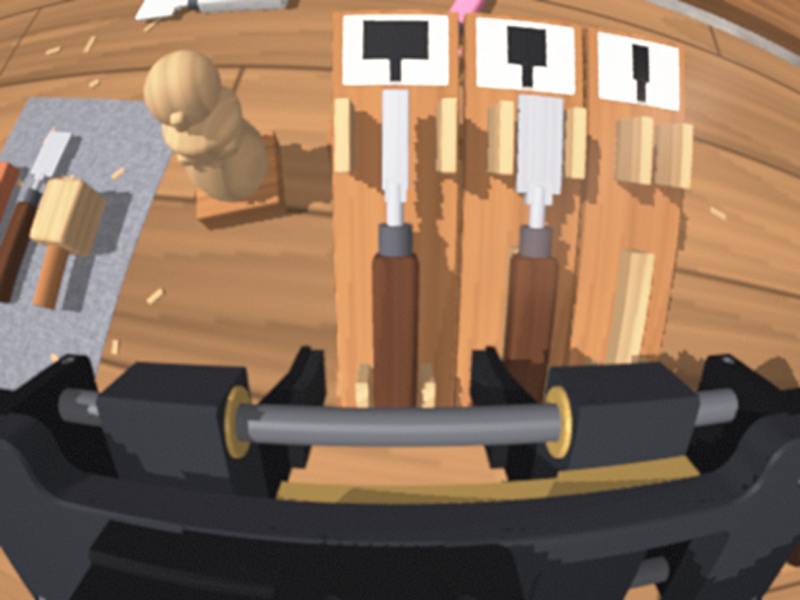

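The close view agrees with that: the narrow chisel's tip is at (396,91) and its handle front at (395,254), under the wide label at (396,50). The mid chisel is at (540,95) and the narrow label is at (640,73). I'll refine the fit with both views.

Run:
```python
from h import *
from scipy.optimize import least_squares
F2=[((381,97),(-100,0,24)),((381,248),(10,0,24)),((270,98),(-100,-80,24)),((273,247),(10,-80,24)),((278,360),(100,-80,14.5)),((186,248),(10,-160,0)),((347.7,307.5),(55,24,20)),]
F2[-1]=((347.7,307.5),(55,-24,20)); F2.append(((413,308),(55,24,20)))
F3=[((395,254),(10,0,24)),((396,91),(100,0,14.5)),((535,256),(10,-80,24)),((541,95),(100,-80,14.5)),((640,251),(10,-160,0)),((351,98),(95,24,20)),((440,98),(95,-24,20)),((514,101),(95,-63,20)),((566,107),(95,-97,20))]
Z=[np.load("w2.npz"),np.load("w3.npz")]
def res(q,raw=False):
    o=[]
    for z,F in zip(Z,(F2,F3)):
        P=np.array([f[1] for f in F])/1000
        o.append(proj(z,q[:3]+tool(q[3],30)[1].apply(P))/.64-np.array([f[0] for f in F],float))
    return o if raw else np.vstack(o).ravel()
r=least_squares(res,[.5157,-.1484,.1024,7.7],x_scale=[.1,.1,.1,10],loss="soft_l1",f_scale=2)
print(np.round(r.x,4))
for o in res(r.x,True): print(np.round(o,1).tolist())
q=r.x
rows(slotpt((-20,0,-6),q[:3],q[3]),flip(q[3],30)[0])
```

```text
[ 0.5154 -0.1485  0.1019  7.7874]
[[-0.2, -3.6], [-1.0, -0.1], [-0.9, -0.4], [-2.3, 1.2], [2.6, -1.0], [0.9, -2.4], [0.3, -0.3], [-0.3, -0.2]]
[[-0.7, -1.1], [-0.2, -2.2], [1.9, -0.5], [-2.1, 1.4], [-1.2, 0.7], [-0.4, -1.5], [0.8, -0.7], [-1.9, 0.3], [4.2, -0.1]]
row [-0.002, -0.0042, 0.1555, 0.0025, -0.0004, 0.0055] min rows 2.8
```

Call:
drive_tool:
  steps:
    - [[-0.002,-0.004,0.03,0.002,0,0.006],[-0.002,-0.004,0.06,0.002,0,0.006],[-0.002,-0.004,0.09,0.002,0,0.006],[-0.002,-0.004,0.11,0.002,0,0.006],[-0.002,-0.004,0.125,0.002,0,0.006],[-0.002,-0.004,0.14,0.002,0,0.006],[-0.002,-0.004,0.15,0.002,0,0.006],[-0.002,-0.004,0.155,0.002,0,0.006],[-0.002,-0.004,0.155,0.002,0,0.006],[-0.002,-0.004,0.155,0.002,0,0.006],[-0.002,-0.004,0.155,0.002,0,0.006]]

```text
clock: 7.27
ee_pos: [0.501, -0.1514, 0.0875]
ee_rot: [180.0, -30.1, 7.6]
wrist_force: [-0.0, 0.5, 0.5]
width: 0.0561
finger_force: 0.0
```

Call:
drive_tool:
  steps:
    - [[0,0,0,0,0,0],[0,0,0,0,0,0],[0,0,0,0,0,0],[0,0,0,0,0,0],[0,0,0,0,0,0],[0,0,0,0,0,0],[0,0,0,0,0,0],[0,0,0,0,0,0]]
  hand: 0
  grip_force: 25

```text
clock: 7.93
ee_pos: [0.501, -0.1515, 0.0872]
ee_rot: [180.0, -30.1, 7.6]
wrist_force: [-2.0, 0.6, 2.3]
width: 0.0254
finger_force: 24.9
```

```bash
sed -i 's/^SLOT=.*/SLOT=np.array([.5154,-.1485,.1019]); YAW=7.79/' h.py
python3 - <<'E'
from h import *
s=sensors.state();print(s["ee_pos"],s["ee_rot"],s["width"],s["finger_force"],s["wrist_force"])
p,r=pose(); C=tool(YAW,30)[1]; print("TCP in slot",C.inv().apply(p-SLOT)*1000,(C.inv()*r).as_euler("xyz",degrees=True))
rows(p+C.apply([0,0,.07]),r); rows(p+C.apply([0,-.16,.07]),r);
E
```

```text
[ 0.50104346 -0.15153468  0.08724956] [179.99272115 -30.05344317   7.5647053 ] 0.025442997409682568 24.94275341683533 [-1.98548369  0.63402548  2.2922674 ]
TCP in slot [-19.99982954  -1.06075575  -5.36996254] [ 1.79880074e+02 -5.36348635e-02 -1.95005737e-01]
row [0.0001, 0.0002, -0.0933, 0.0, 0.0, 0.0] min rows 1.7
row [0.0008, 0.2135, -0.0929, 0.0, 0.0, 0.0] min rows 4.2
```

Call:
drive_tool:
  steps:
    - [[0,0,-0.01,0,0,0],[0,0,-0.03,0,0,0],[0,0,-0.06,0,0,0],[0,0,-0.093,0,0,0],[0,0.02,-0.093,0,0,0],[0,0.05,-0.093,0,0,0],[0,0.09,-0.093,0,0,0],[0,0.13,-0.093,0,0,0],[0,0.17,-0.093,0,0,0],[0,0.2,-0.093,0,0,0],[0,0.212,-0.093,0,0,0],[0,0.212,-0.093,0,0,0],[0,0.212,-0.093,0,0,0],[0,0.212,-0.093,0,0,0]]

```text
clock: 9.1
ee_pos: [0.4865, -0.3106, 0.1468]
ee_rot: [-179.7, -30.0, 7.5]
wrist_force: [-0.0, 0.3, -3.6]
width: 0.0253
finger_force: 24.9
```

Run:
```python
from h import *
im=wrist("w4"); z=np.load("w4.npz"); s=sensors.state(); print(s["width"],s["wrist_force"])
p,r=pose(); C=tool(YAW,30)[1]; print("TCP in slot",C.inv().apply(p-SLOT)*1000,(C.inv()*r).as_euler("xyz",degrees=True))
b=cv2.resize(im,(1600,1200),interpolation=cv2.INTER_CUBIC)
W=[(x,-160+sg*11,20) for x in (55,95) for sg in (-1,1)]+[(x,-160+sg*9,0) for x in (10,-40) for sg in (-1,1)]+[(x,-80+sg*17,20) for x in (55,95) for sg in (-1,1)]
for q in proj(z,slotpt(W))/.32: cv2.circle(b,tuple(int(v) for v in q),4,(0,255,0),-1)
# held chisel tip edge corners & handle front
W=[(120,7,14.5+5.4),(120,-7,14.5+5.4),(30,13,24+5.4),(30,-13,24+5.4)]
P=p+ (r*R.from_euler("x",180,degrees=True)).apply(np.array(W)/1000)
for q in proj(z,P)/.32: cv2.circle(b,tuple(int(v) for v in q),4,(0,0,255),-1)
cv2.imwrite("pics/w4.png",b[0:600,400:1200]); 
rows(slotpt((-20,-160,-5.4)),flip(YAW,30)[0])
```

```text
0.025714052984696378 [-0.28645131 -0.03881219 -1.4020984 ]
TCP in slot [ -21.15007485 -156.79779628   64.23405632] [-1.79876661e+02  1.06001499e-02 -1.91232285e-01]
row [0.0016, 0.0045, 0.0928, -0.0014, 0.0001, -0.0021] min rows 1.7
```

View pics/w4.png

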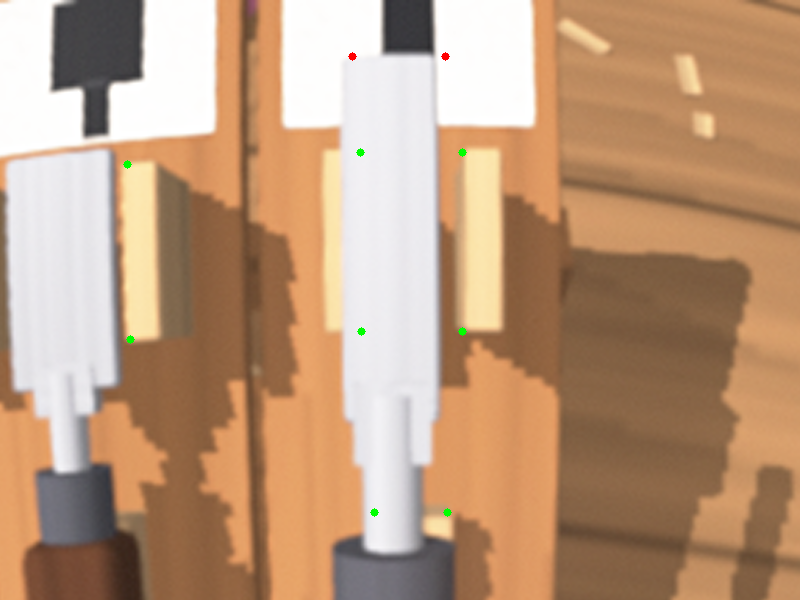

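The held blade (345–433, y 56) is over the narrow label and nearly centred between the cheeks (inner edges about 361 and 460). I'll hold a moment to see whether the arm settles.

Call:
drive_tool:
  steps:
    - [[0,0,0,0,0,0],[0,0,0,0,0,0],[0,0,0,0,0,0]]

```text
clock: 9.4
ee_pos: [0.4874, -0.3127, 0.1476]
ee_rot: [-180.0, -30.0, 7.6]
wrist_force: [0.5, -0.2, -2.4]
width: 0.0255
finger_force: 24.9
```

```bash
cat >> h.py <<'E'
def inslot(o=SLOT,yaw=YAW,tilt=30):
    p,r=pose(); C=tool(yaw,tilt)[1]; print("TCP in slot",np.round(C.inv().apply(p-o)*1000,2),np.round((C.inv()*r).as_euler("xyz",degrees=True),2))
E
python3 - <<'E'
from h import *
inslot(); rows(slotpt((-20,-160.7,-5.4)),flip(YAW,30)[0])
E
```

```text
TCP in slot [ -20.46 -158.89   64.57] [ 1.7994e+02 -5.0000e-02 -1.6000e-01]
row [0.0005, 0.0023, 0.0933, 0.0006, -0.0005, -0.0018] min rows 1.7
```

Call:
drive_tool:
  steps:
    - [[0,0.002,0.015,0,0,-0.002],[0,0.002,0.03,0,0,-0.002],[0,0.002,0.045,0,0,-0.002],[0,0.002,0.06,0,0,-0.002],[0,0.002,0.07,0,0,-0.002],[0,0.002,0.078,0,0,-0.002],[0,0.002,0.084,0,0,-0.002],[0,0.002,0.088,0,0,-0.002],[0,0.002,0.091,0,0,-0.002],[0,0.002,0.093,0,0,-0.002],[0,0.002,0.093,0,0,-0.002],[0,0.002,0.093,0,0,-0.002],[0,0.002,0.093,0,0,-0.002]]

```text
clock: 10.48
ee_pos: [0.5207, -0.3107, 0.0896]
ee_rot: [179.8, -30.1, 7.8]
wrist_force: [-18.2, 0.4, 21.1]
width: 0.0255
finger_force: 25.0
```

Run:
```python
from h import *
inslot(); s=sensors.state(); print(s["wrist_force"],s["wrist_torque"],s["width"])
```

```text
TCP in slot [ -20.62 -161.39   -2.24] [ 1.798e+02 -1.000e-01  3.000e-02]
[-18.24712893   0.35702983  21.11595009] [0.18093633 1.2343849  0.28228408] 0.02551269366065544
```

It touched about 3 mm early, so I'll take a look.

Run:
```python
from h import *
im=wrist("w5"); z=np.load("w5.npz"); p,r=pose()
b=cv2.resize(im,(1600,1200),interpolation=cv2.INTER_CUBIC)
W=[(x,-160+sg*11,20) for x in (55,95) for sg in (-1,1)]+[(10,-160+sg*9,0) for sg in (-1,1)]+[(x,-80+sg*17,20) for x in (55,95) for sg in (-1,1)]
for q in proj(z,slotpt(W))/.32: cv2.circle(b,tuple(int(v) for v in q),3,(0,255,0),-1)
W=[(120,7,14.5+5.4),(120,-7,14.5+5.4),(30,13,24+5.4),(30,-13,24+5.4)]
P=p+ (r*R.from_euler("x",180,degrees=True)).apply(np.array(W)/1000)
for q in proj(z,P)/.32: cv2.circle(b,tuple(int(v) for v in q),3,(0,0,255),-1)
cv2.imwrite("pics/w5.png",b[150:750,400:1200])
```

```text
(no output)
```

View pics/w5.png

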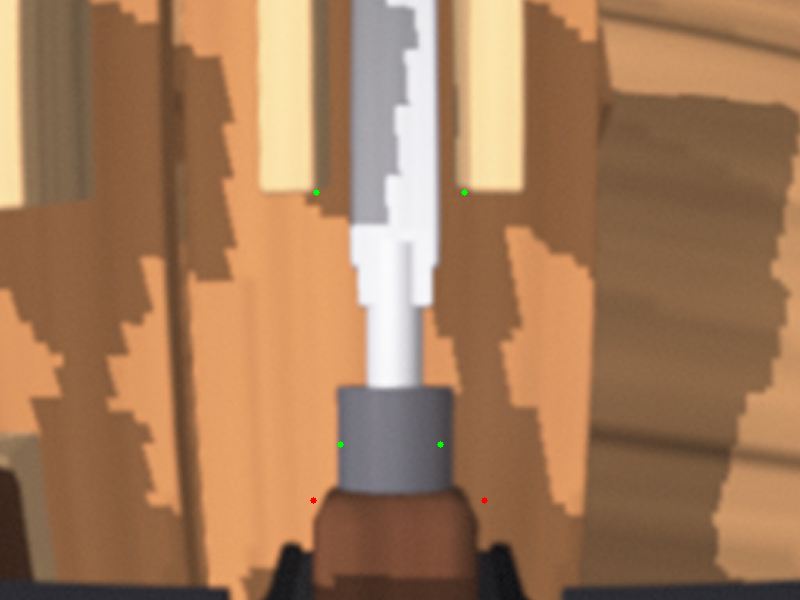

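The chisel is centred in the narrow slot and resting with force on the bed. I'll unload the press and then let go.

Call:
drive_tool:
  steps:
    - [[0,0,-0.003,0,0,0],[0,0,-0.003,0,0,0],[0,0,-0.003,0,0,0],[0,0,-0.003,0,0,0]]

```text
clock: 10.87
ee_pos: [0.5209, -0.3109, 0.0899]
ee_rot: [179.9, -30.1, 7.8]
wrist_force: [-9.1, -0.4, 9.4]
width: 0.0256
finger_force: 25.0
```

Run:
```python
from h import *
inslot(); s=sensors.state(); print(s["wrist_force"],s["wrist_torque"],s["width"])
```

```text
TCP in slot [ -20.34 -161.61   -2.07] [ 1.7986e+02 -9.0000e-02 -1.0000e-02]
[-9.10344469 -0.39468983  9.44374001] [-0.01977482  0.8248107   0.07245754] 0.025634716960031313
```

Call:
drive_tool:
  steps:
    - [[0,0,-0.002,0,0,0],[0,0,-0.002,0,0,0],[0,0,-0.002,0,0,0],[0,0,-0.002,0,0,0],[0,0,-0.002,0,0,0],[0,0,-0.002,0,0,0],[0,0,-0.002,0,0,0],[0,0,-0.02,0,0,0],[0,0,-0.06,0,0,0],[0,0,-0.1,0,0,0],[0,0,-0.13,0,0,0],[0,0,-0.16,0,0,0],[0,0,-0.16,0,0,0],[0,0,-0.16,0,0,0]]
  hand: 0.6

```text
clock: 12.03
ee_pos: [0.4615, -0.3193, 0.194]
ee_rot: [179.7, -30.1, 7.8]
wrist_force: [0.8, -0.6, -0.4]
width: 0.0522
finger_force: 0.0
```

Run:
```python
from h import *
inslot(); im=wrist("w6"); z=np.load("w6.npz")
b=cv2.resize(im,(1200,900),interpolation=cv2.INTER_CUBIC)
W=[(x,-160+sg*11,20) for x in (55,95) for sg in (-1,1)]
for q in proj(z,slotpt(W))/512*1200: cv2.circle(b,tuple(int(v) for v in q),3,(0,255,0),-1)
W=[(x,y0+sg*hw,zz) for y0,w in ((-160,7),(-80,13)) for x,zz,hw in ((100,14.5,w),(45,14.5,w),(10,24,13)) for sg in (-1,1)]
for q in proj(z,slotpt(W))/512*1200: cv2.circle(b,tuple(int(v) for v in q),3,(0,0,255),-1)
cv2.imwrite("pics/w6.png",b[0:600,200:1000])
# next: above wide chisel
o=np.array([.551,.261,0]); C=tool(-3.7)[1]
rows(np.array([.45,.0,.34]),flip(2)[0])
```

```text
TCP in slot [ -20.22 -161.94  117.99] [ 1.7975e+02 -1.1000e-01  2.0000e-02]
row [0.1347, -0.4227, -0.1494, -0.0155, -0.3338, 0.0623] min rows 8.4
```

View pics/w6.png

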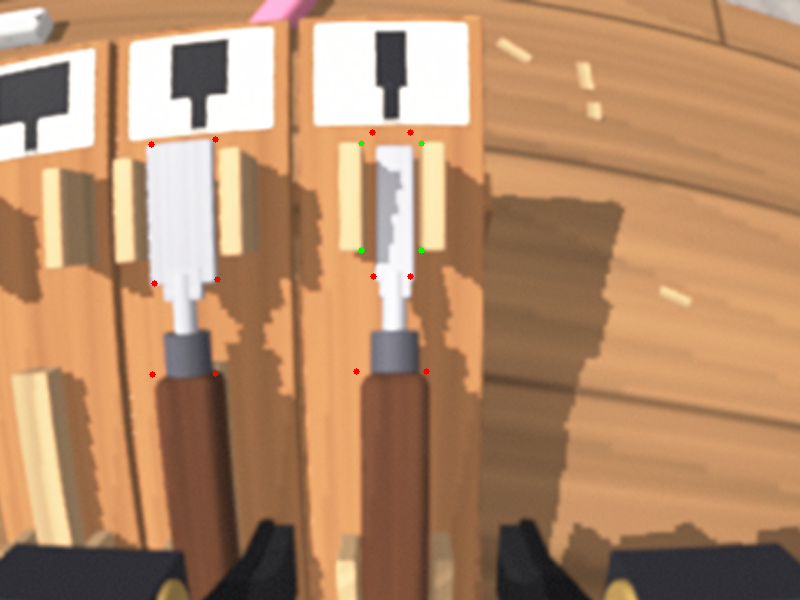

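Laterally it's fine, but the blade tip looks about 5 mm short (146 against a predicted 132, while the handle front fits). That suggests the butt caught the foot stop and the chisel is tilted. I'll raise the tool and move aside to check from several cameras.

Call:
drive_tool:
  steps:
    - [[-0.03,0,-0.05,0,0,0],[-0.06,0,-0.09,0,0,0],[-0.06,0,-0.1,0,0,0],[-0.06,0,-0.1,0,0,0],[-0.06,0,-0.1,0,0,0],[-0.06,0,-0.1,0,0,0]]

```text
clock: 12.58
ee_pos: [0.3864, -0.3281, 0.2344]
ee_rot: [-180.0, -30.1, 7.8]
wrist_force: [-0.1, 0.5, -0.4]
width: 0.0523
finger_force: 0.0
```

Run:
```python
from h import *
inslot(); wrist("w7"); print(np.round(sensors.state()["qpos"],1))
rows(np.array([.45,.05,.34]),flip(2)[0])
```

```text
TCP in slot [ -65.53 -160.44  190.79] [-1.7997e+02 -5.0000e-02 -2.0000e-02]
[-71.3  17.4 112.   38.9  51.6 -14.1]
row [0.2024, -0.4877, -0.0453, -0.0174, -0.3335, 0.0631] min rows 9.5
```

Run:
```python
from h import *
z=np.load("w7.npz"); b=cv2.resize(z["im"],(1600,1200),interpolation=cv2.INTER_CUBIC)
W=[(x,y0+sg*hw,zz) for y0,w in ((-160,7),(-80,13)) for x,zz,hw in ((100,14.5,w),(10,24,13),(-100,24,13)) for sg in (-1,1)]
q=proj(z,slotpt(W))/.32; print(np.round(q[:6]))
for v in q: cv2.circle(b,tuple(int(t) for t in v),3,(0,0,255),-1)
c=b[200:800,500:900]
d=optics.read_camera("scene"); im=d["image"][:,:,::-1]; E=d["extrinsics"]; f=192/np.tan(np.radians(d["vfov"]/2))
s=6; x0,y0=150,215; sc=cv2.resize(im[y0:y0+75,x0:x0+66],None,fx=s,fy=s,interpolation=cv2.INTER_CUBIC)
def pj(P): u=P@E[:3,:3].T+E[:3,3]; return u[:,:2]/u[:,2:]*f+[d["cx"],d["cy"]]
for v in (pj(slotpt(W))-[x0,y0])*s: cv2.circle(sc,tuple(int(t) for t in v),2,(0,0,255),-1)
out=np.zeros((600,800,3),np.uint8); out[:,:400]=c; out[:450,400:796]=sc; cv2.imwrite("pics/c1.png",out)
```

```text
[[815.  87.]
 [776.  87.]
 [833. 330.]
 [759. 330.]
 [831. 629.]
 [761. 629.]]
```

View pics/c1.png

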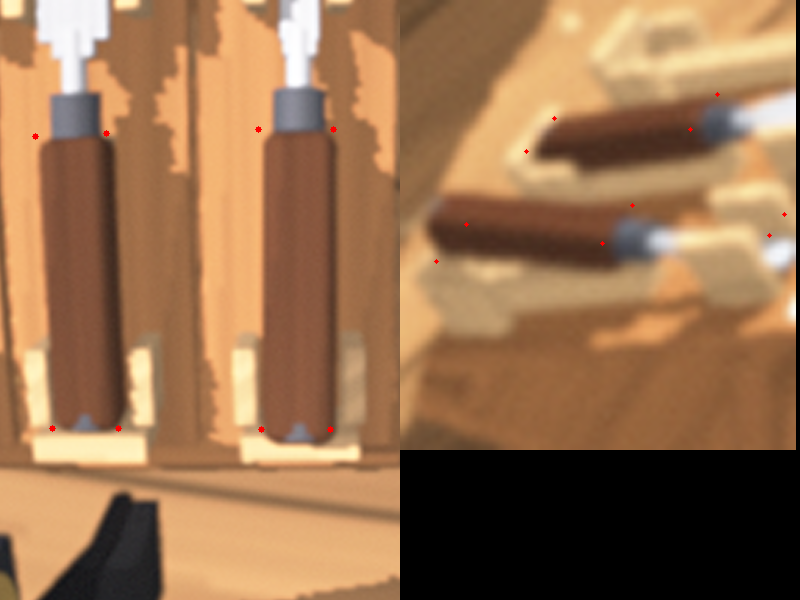

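Confirmed: the butt sits on the foot stop (butt at (298,440), overlapping the stop), so the chisel is about 11.7° nose-down. I'll regrasp at that tilt, lift, level it, and set it down 3–4 mm uphill of the stop.

Run:
```python
from h import *
a=np.radians(11.7)
def ch(x,y,z): return slotpt((4.3+(x-10)*np.cos(a)+z*np.sin(a),y,-(x-10)*np.sin(a)+z*np.cos(a)))
T=flip(YAW,18.3)[0]
rows(ch(-20,-160.7,60),T); rows(ch(-20,-160.7,-5),T)
```

```text
row [0.0699, 0.0008, 0.1679, -0.0005, -0.1305, 0.0003] min rows 3.3
row [0.0523, 0.0008, 0.2528, -0.0005, -0.1305, 0.0003] min rows 4.6
```

Call:
drive_tool:
  steps:
    - [[0.07,0.001,0.1,0,-0.13,0],[0.07,0.001,0.168,0,-0.13,0],[0.07,0.001,0.168,0,-0.13,0],[0.07,0.001,0.168,0,-0.13,0],[0.066,0.001,0.19,0,-0.13,0],[0.061,0.001,0.21,0,-0.13,0],[0.057,0.001,0.23,0,-0.13,0],[0.054,0.001,0.245,0,-0.13,0],[0.052,0.001,0.253,0,-0.13,0],[0.052,0.001,0.253,0,-0.13,0],[0.052,0.001,0.253,0,-0.13,0],[0.052,0.001,0.253,0,-0.13,0]]

```text
clock: 13.68
ee_pos: [0.5136, -0.3128, 0.0913]
ee_rot: [179.9, -18.4, 7.8]
wrist_force: [0.6, -0.4, 0.5]
width: 0.0523
finger_force: 0.0
```

Call:
drive_tool:
  steps:
    - [[0,0,0,0,0,0],[0,0,0,0,0,0],[0,0,0,0,0,0],[0,0,0,0,0,0],[0,0,0,0,0,0],[0,0,0,0,0,0],[0,0,0,0,0,0]]
  hand: 0
  grip_force: 35

```text
clock: 14.27
ee_pos: [0.5134, -0.3125, 0.0908]
ee_rot: [179.9, -18.4, 7.7]
wrist_force: [-1.4, 0.0, 2.8]
width: 0.0254
finger_force: 35.0
```

Run:
```python
from h import *
inslot(); s=sensors.state(); print(s["wrist_force"],s["width"],s["finger_force"])
T=flip(YAW,30)[0]
rows(slotpt((-16.5,-160.7,40)),T); rows(slotpt((-16.5,-160.7,-5)),T)
```

```text
TCP in slot [ -26.53 -162.22    2.55] [ 1.7989e+02  1.1640e+01 -4.0000e-02]
[-1.36000193  0.01123498  2.83074606] 0.025443491899969688 34.99529488384724
row [0.003, -0.0019, -0.0516, 0.0012, 0.1294, -0.0003] min rows 1.6
row [0.0151, -0.0021, 0.0072, 0.0012, 0.1294, -0.0003] min rows 1.6
```

Call:
drive_tool:
  steps:
    - [[0,-0.002,-0.02,0,0,0],[0.003,-0.002,-0.04,0,0.06,0],[0.003,-0.002,-0.052,0.001,0.129,0],[0.003,-0.002,-0.052,0.001,0.129,0],[0.003,-0.002,-0.052,0.001,0.129,0],[0.003,-0.002,-0.052,0.001,0.129,0],[0.003,-0.002,-0.052,0.001,0.129,0],[0.003,-0.002,-0.052,0.001,0.129,0]]

```text
clock: 14.93
ee_pos: [0.5037, -0.3122, 0.1281]
ee_rot: [180.0, -29.9, 7.8]
wrist_force: [0.3, 0.4, -2.5]
width: 0.0257
finger_force: 35.0
```

Run:
```python
from h import *
inslot(); s=sensors.state(); print(s["wrist_force"],s["width"])
wrist("w8"); z=np.load("w8.npz"); p,r=pose()
# predicted held tip vs picture: bright, grey pixels near the prediction
X=r*R.from_euler("x",180,degrees=True)
for x,zz in ((100,14.5),(80,14.5),(50,14.5)):
    P=p+X.apply(np.array([[x+20,0,zz+3.7]])/1000); u,v=proj(z,P)[0]; print(x,"pred",round(u,1),round(v,1))
g=z["im"].astype(int); u0=int(proj(z,P)[0][0])
for v in range(int(v)-75,int(v)+5,3): 
    if v>=0: print(v,[ (int(g[v,u].min()),int(g[v,u].max()-g[v,u].min())) for u in range(u0-27,u0+28,3)])
T=flip(YAW,30)[0]
rows(slotpt((-16.5,-160.7,-3)),T)
```

```text
TCP in slot [ -16.14 -160.59   39.62] [-1.7999e+02  8.0000e-02  4.0000e-02]
[ 0.3128885   0.38073156 -2.48393613] 0.025650269632974936
100 pred 255.5 19.1
80 pred 255.5 58.8
50 pred 255.5 120.8
45 [(98, 126), (101, 125), (102, 125), (100, 128), (224, 4), (236, 4), (238, 3), (236, 4), (238, 3), (236, 3), (231, 4), (233, 3), (233, 3), (232, 4), (143, 52), (95, 126), (95, 124), (99, 122), (97, 123)]
48 [(124, 112), (122, 113), (113, 117), (98, 129), (224, 5), (237, 3), (238, 4), (236, 4), (238, 3), (236, 2), (232, 4), (233, 4), (233, 3), (233, 3), (143, 48), (103, 119), (120, 107), (122, 105), (118, 107)]
51 [(174, 78), (170, 80), (141, 91), (96, 129), (223, 8), (236, 4), (238, 4), (236, 3), (237, 3), (236, 3), (231, 4), (233, 4), (232, 4), (232, 4), (141, 56), (126, 100), (170, 80), (175, 76), (169, 81)]
54 [(174, 77), (170, 80), (141, 91), (90, 112), (224, 7), (236, 3), (238, 3), (235, 4), (237, 4), (235, 3), (231, 4), (233, 4), (232, 5), (232, 5), (144, 54), (133, 92), (169, 80), (175, 76), (170, 80)]
57 [(174, 77), (169, 81), (142, 93), (78, 77), (223, 7), (236, 3), (238, 3), (235, 
[... 3941 characters left out ...]
40, 93), (136, 95)]
117 [(99, 126), (97, 125), (83, 106), (61, 85), (220, 6), (227, 5), (229, 4), (228, 5), (227, 4), (226, 4), (224, 4), (225, 4), (226, 4), (228, 3), (113, 34), (62, 76), (83, 108), (76, 100), (62, 78)]
120 [(100, 125), (103, 125), (102, 126), (84, 118), (222, 5), (228, 4), (229, 4), (233, 3), (229, 4), (229, 4), (232, 4), (231, 4), (230, 4), (229, 4), (113, 35), (59, 78), (80, 101), (95, 128), (79, 102)]
123 [(101, 124), (103, 125), (101, 126), (98, 130), (224, 6), (226, 5), (230, 3), (237, 3), (233, 3), (222, 4), (204, 6), (219, 4), (230, 3), (228, 4), (111, 34), (74, 94), (98, 124), (99, 126), (97, 127)]
row [-0.0006, 0.0002, 0.0568, -0.0001, 0.0007, 0.0006] min rows 1.0
```

Call:
drive_tool:
  steps:
    - [[0,0,0.01,0,0,0],[0,0,0.02,0,0,0],[0,0,0.03,0,0,0],[0,0,0.038,0,0,0],[0,0,0.044,0,0,0],[0,0,0.049,0,0,0],[0,0,0.053,0,0,0],[0,0,0.055,0,0,0],[0,0,0.056,0,0,0],[0,0,0.057,0,0,0],[0,0,0.057,0,0,0],[0,0,0.057,0,0,0]]

```text
clock: 15.98
ee_pos: [0.5244, -0.3095, 0.0915]
ee_rot: [180.0, -30.0, 7.8]
wrist_force: [-0.6, 0.2, -2.7]
width: 0.0256
finger_force: 35.0
```

Run:
```python
from h import *
inslot(); s=sensors.state(); print(s["wrist_force"],s["wrist_torque"],s["width"])
```

```text
TCP in slot [ -16.39 -160.76   -2.51] [ 1.7997e+02  2.0000e-02 -2.0000e-02]
[-0.55621926  0.19858843 -2.66213275] [-0.12999327  0.59522834  0.02705708] 0.025579606536946502
```

Call:
drive_tool:
  steps:
    - [[0,0,0.001,0,0,0],[0,0,0.002,0,0,0],[0,0,0.002,0,0,0],[0,0,0.002,0,0,0]]

```text
clock: 16.32
ee_pos: [0.5251, -0.3095, 0.0904]
ee_rot: [180.0, -30.0, 7.8]
wrist_force: [-2.7, -0.0, 0.4]
width: 0.0256
finger_force: 35.0
```

Run:
```python
from h import *
inslot(); s=sensors.state(); print(s["wrist_force"],s["wrist_torque"],s["width"])
```

```text
TCP in slot [ -16.37 -160.8    -3.87] [ 1.7996e+02  2.0000e-02 -2.0000e-02]
[-2.69912183 -0.04198096  0.44208244] [-0.08926063  0.63967939  0.01754521] 0.02559340877088375
```

Call:
drive_tool:
  steps:
    - [[-0.002,0,0.001,0,0,0],[-0.003,0,0.001,0,0,0],[-0.003,0,0.001,0,0,0]]

```text
clock: 16.57
ee_pos: [0.5248, -0.3097, 0.0902]
ee_rot: [180.0, -30.2, 7.8]
wrist_force: [-1.3, 0.6, 8.4]
width: 0.0253
finger_force: 35.0
```

Call:
drive_tool:
  steps:
    - [[0,0,0,0,0,0],[0,0,0,0,0,0],[0,0,0,0,0,0],[0,0,0,0,0,0],[0,0,0,0,0,0],[0,0,0,0,0,0],[0,0,-0.02,0,0,0],[0,0,-0.06,0,0,0],[0,0,-0.1,0,0,0],[0,0,-0.13,0,0,0],[0,0,-0.155,0,0,0],[0,0,-0.155,0,0,0],[0,0,-0.155,0,0,0]]
  hand: 0.6

```text
clock: 17.65
ee_pos: [0.466, -0.318, 0.1897]
ee_rot: [179.9, -30.0, 7.8]
wrist_force: [0.3, 0.5, -0.8]
width: 0.0522
finger_force: 0.0
```

Run:
```python
from h import *
inslot(); wrist("w9"); 
g=np.load("w9.npz"); z=g
def tip(y,half=3):
    # average a column strip along the blade axis, find where metal (grey) starts
    xs=np.arange(80,112,.5)
    P=slotpt([(x,y+k,14.5) for k in (-half,0,half) for x in xs]); q=proj(z,P)
    sm=cv2.remap(z["im"],q[:,0].astype(np.float32).reshape(3,-1),q[:,1].astype(np.float32).reshape(3,-1),1).astype(int)
    sat=(sm.max(2)-sm.min(2)).mean(0); return xs[np.argmax(sat>40)]
print("tip x narrow",tip(-161),tip(-160),"mid",tip(-80))
xs=np.arange(-175,-144,.5)
for x in (90,60):
    q=proj(z,slotpt([(x,y,14.5) for y in xs])).astype(np.float32); sm=cv2.remap(z["im"],q[:,0][None],q[:,1][None],1)[0].astype(int)
    m=(sm.max(1)-sm.min(1))<35; print(x,"blade y",xs[m].min(),xs[m].max(),m.sum()/2)
rows(np.array([.47,.05,.32]),flip(2)[0])
```

```text
TCP in slot [ -18.38 -161.21  111.94] [ 1.7986e+02 -1.0000e-02 -1.0000e-02]
tip x narrow 80.0 80.0 mid 101.0
90 blade y -167.0 -153.5 14.0
60 blade y -167.5 -153.5 14.5
row [0.1492, -0.4846, -0.116, -0.0167, -0.3327, 0.0624] min rows 9.4
```

Run:
```python
from h import *
z=np.load("w9.npz"); xs=np.arange(84,112,1.)
for y in (-163,-157,-80):
    q=proj(z,slotpt([(x,y,14.5) for x in xs])).astype(np.float32); sm=cv2.remap(z["im"],q[:,0][None],q[:,1][None],1)[0].astype(int)
    print(y,(sm.max(1)-sm.min(1)).tolist())
# handle front: brown->grey ferrule along axis at top face
xs=np.arange(0,22,1.)
for y in (-160,-80):
    q=proj(z,slotpt([(x,y,24) for x in xs])).astype(np.float32); sm=cv2.remap(z["im"],q[:,0][None],q[:,1][None],1)[0].astype(int)
    print(y,(sm.max(1)-sm.min(1)).tolist())
```

```text
-163 [3, 3, 3, 4, 3, 3, 4, 4, 3, 3, 4, 4, 4, 3, 3, 3, 3, 4, 4, 3, 2, 3, 6, 11, 13, 14, 15, 15]
-157 [3, 3, 3, 2, 3, 3, 3, 3, 3, 2, 3, 3, 2, 3, 3, 2, 2, 3, 3, 3, 3, 2, 3, 4, 4, 3, 3, 3]
-80 [3, 4, 4, 4, 4, 3, 4, 3, 4, 3, 4, 3, 3, 3, 4, 3, 18, 76, 114, 62, 3, 0, 0, 1, 1, 0, 0, 1]
-160 [66, 67, 67, 66, 66, 67, 67, 67, 67, 67, 67, 67, 64, 45, 15, 8, 9, 10, 10, 10, 10, 9]
-80 [67, 67, 67, 67, 68, 68, 68, 66, 56, 22, 7, 9, 9, 8, 9, 9, 8, 8, 9, 9, 9, 9]
```

The narrow chisel now lies flat at y −160.3 and about +4 mm along the slope, within tolerance. On to the wide chisel.

Call:
drive_tool:
  steps:
    - [[0.02,-0.05,-0.116,0,-0.1,0],[0.149,-0.485,-0.116,-0.017,-0.333,0.062],[0.149,-0.485,-0.116,-0.017,-0.333,0.062],[0.149,-0.485,-0.116,-0.017,-0.333,0.062],[0.149,-0.485,-0.116,-0.017,-0.333,0.062],[0.149,-0.485,-0.116,-0.017,-0.333,0.062],[0.149,-0.485,-0.116,-0.017,-0.333,0.062],[0.149,-0.485,-0.116,-0.017,-0.333,0.062],[0.149,-0.485,-0.116,-0.017,-0.333,0.062],[0.149,-0.485,-0.116,-0.017,-0.333,0.062],[0.149,-0.485,-0.116,-0.017,-0.333,0.062],[0.149,-0.485,-0.116,-0.017,-0.333,0.062],[0.149,-0.485,-0.116,-0.017,-0.333,0.062],[0.149,-0.485,-0.116,-0.017,-0.333,0.062]]

```text
clock: 18.87
ee_pos: [0.4695, 0.0517, 0.319]
ee_rot: [180.0, 0.1, 2.3]
wrist_force: [-1.0, -0.9, -0.3]
width: 0.0521
finger_force: 0.0
```

Run:
```python
from h import *
s=sensors.state();print(s["ee_pos"],s["ee_rot"],np.round(s["qpos"],1))
o=np.array([.551,.261,0]); T,C=flip(-3.7)
rows(o+C.apply([-.02,0,.13]),T)
```

```text
[0.46950791 0.05167428 0.31898507] [1.79975710e+02 1.40162713e-01 2.27718692e+00] [-7.3 11.8 95.5 -0.  72.8 80.5]
row [0.0938, -0.2774, 0.2516, 0.0004, 0.0015, 0.0664] min rows 6.9
```

Call:
drive_tool:
  steps:
    - [[0.04,-0.12,0.05,0,0.002,0.03],[0.094,-0.277,0.1,0,0.002,0.066],[0.094,-0.277,0.1,0,0.002,0.066],[0.094,-0.277,0.1,0,0.002,0.066],[0.094,-0.277,0.1,0,0.002,0.066],[0.094,-0.277,0.15,0,0.002,0.066],[0.094,-0.277,0.2,0,0.002,0.066],[0.094,-0.277,0.252,0,0.002,0.066],[0.094,-0.277,0.252,0,0.002,0.066],[0.094,-0.277,0.252,0,0.002,0.066],[0.094,-0.277,0.252,0,0.002,0.066],[0.094,-0.277,0.252,0,0.002,0.066]]

```text
clock: 19.87
ee_pos: [0.5351, 0.26, 0.1337]
ee_rot: [-179.9, -0.5, -4.0]
wrist_force: [0.2, 0.0, 0.7]
width: 0.0525
finger_force: 0.0
```

Run:
```python
from h import *
wrist("w10"); z=np.load("w10.npz"); o=np.array([.551,.261,0]); T,C=flip(-3.7)
def line(pts):
    q=proj(z,o+C.apply(np.array(pts)/1000)).astype(np.float32); sm=cv2.remap(z["im"],q[:,0][None],q[:,1][None],1)[0].astype(int); return sm.max(1)-sm.min(1),sm.min(1)
xs=np.arange(80,115,1.); a,b=line([(x,0,14.5) for x in xs]); print("tip",list(zip(xs.astype(int).tolist(),b.tolist())))
ys=np.arange(-28,29,2.); a,b=line([(85,y,14.5) for y in ys]); print("blade",list(zip(ys.astype(int).tolist(),b.tolist())))
ys=np.arange(-20,21,1.); a,b=line([(0,y,24) for y in ys]); print("handle sat",list(zip(ys.astype(int).tolist(),a.tolist())))
xs=np.arange(0,25,1.); a,b=line([(x,0,24) for x in xs]); print("front sat",list(zip(xs.astype(int).tolist(),a.tolist())))
p,r=pose(); print(C.inv().apply(p-o)*1000,(C.inv()*r).as_euler("xyz",degrees=True))
rows(o+C.apply([-.02,0,.004]),T)
```

```text
tip [(80, 243), (81, 243), (82, 243), (83, 243), (84, 243), (85, 243), (86, 243), (87, 243), (88, 243), (89, 243), (90, 243), (91, 244), (92, 244), (93, 243), (94, 243), (95, 243), (96, 243), (97, 244), (98, 236), (99, 196), (100, 168), (101, 169), (102, 175), (103, 180), (104, 182), (105, 180), (106, 176), (107, 175), (108, 177), (109, 175), (110, 175), (111, 174), (112, 170), (113, 168), (114, 169)]
blade [(-28, 112), (-26, 104), (-24, 110), (-22, 175), (-20, 242), (-18, 242), (-16, 239), (-14, 239), (-12, 240), (-10, 241), (-8, 241), (-6, 240), (-4, 239), (-2, 242), (0, 243), (2, 240), (4, 239), (6, 242), (8, 243), (10, 239), (12, 242), (14, 241), (16, 239), (18, 219), (20, 183), (22, 182), (24, 181), (26, 179), (28, 182)]
handle sat [(-20, 6), (-19, 6), (-18, 5), (-17, 5), (-16, 6), (-15, 5), (-14, 5), (-13, 19), (-12, 38), (-11, 49), (-10, 56), (-9, 61), (-8, 64), (-7, 66), (-6, 66), (-5, 67), (-4, 66), (-3, 65), (-2, 66), (-1, 66), (0, 62), (1, 62), (2, 61), (3, 61), (4, 64), (5, 67), (6, 68), (7, 72), (8, 72), (9, 74), (10, 69), (11, 37), (12, 8), (13, 9), (14, 10), (15, 10), (16, 9), (17, 9), (18, 9), (19, 9), (20, 10)]
front sat [(0, 62), (1, 62), (2, 64), (3, 64), (4, 63), (5, 61), (6, 60), (7, 57), (8, 52), (9, 34), (10, 12), (11, 9), (12, 11), (13, 10), (14, 11), (15, 10), (16, 10), (17, 10), (18, 11), (19, 11), (20, 10), (21, 10), (22, 10), (23, 9), (24, 10)]
[-15.87557143  -1.88621651 134.08894431] [-179.91653726   -0.4883975    -0.25427248]
row [-0.007, -0.0022, 0.1734, -0.0009, -0.0054, -0.0028] min rows 3.1
```

Call:
drive_tool:
  steps:
    - [[-0.001,0.001,0.03,0,0,0],[-0.001,0.001,0.06,0,0,0.005],[-0.001,0.001,0.09,0,0,0.005],[-0.001,0.001,0.115,0,0,0.005],[-0.001,0.001,0.135,0,0,0.005],[-0.001,0.001,0.15,0,0,0.005],[-0.001,0.001,0.16,0,0,0.005],[-0.001,0.001,0.166,0,0,0.005],[-0.001,0.001,0.166,0,0,0.005],[-0.001,0.001,0.166,0,0,0.005]]

```text
clock: 20.75
ee_pos: [0.5329, 0.2597, 0.0073]
ee_rot: [-180.0, -0.2, -4.3]
wrist_force: [0.2, -0.6, 0.4]
width: 0.0521
finger_force: 0.0
```

Run:
```python
from h import *
inslot(np.array([.551,.261,0]),-3.7,0); s=sensors.state(); print(s["wrist_force"],s["width"])
```

```text
TCP in slot [-17.99  -2.49   7.31] [-180.     -0.24   -0.65]
[ 0.15780157 -0.57512933  0.37075743] 0.05209380649797037
```

Call:
drive_tool:
  steps:
    - [[-0.003,-0.002,0.003,0,0,0],[-0.003,-0.002,0.003,0,0,0],[-0.003,-0.002,0.003,0,0,0]]

```text
clock: 21.0
ee_pos: [0.53, 0.2614, 0.0046]
ee_rot: [180.0, -0.2, -4.3]
wrist_force: [-0.3, 0.2, 0.5]
width: 0.0526
finger_force: 0.0
```

Call:
drive_tool:
  steps:
    - [[0,0,0,0,0,0],[0,0,0,0,0,0],[0,0,0,0,0,0],[0,0,0,0,0,0],[0,0,0,0,0,0],[0,0,0,0,0,0],[0,0,0,0,0,0]]
  hand: 0
  grip_force: 40

```text
clock: 21.58
ee_pos: [0.5301, 0.2611, 0.0042]
ee_rot: [180.0, -0.2, -4.3]
wrist_force: [-0.4, -1.1, 0.1]
width: 0.0256
finger_force: 40.0
```

Run:
```python
from h import *
inslot(np.array([.551,.261,0]),-3.7,0); s=sensors.state(); print(s["wrist_force"],s["width"])
p,r=pose()
rows(p+[0,0,.3],r);
```

```text
TCP in slot [-20.86  -1.22   4.21] [ 1.7997e+02 -1.5000e-01 -6.5000e-01]
[-0.41596108 -1.0556281   0.06219094] 0.025589466455470635
row [0.0011, 0.0002, -0.4, 0.0, 0.0, 0.0] min rows 7.2
```

Call:
drive_tool:
  steps:
    - [[0,0,-0.01,0,0,0],[0,0,-0.03,0,0,0],[0,0,-0.06,0,0,0],[0,0,-0.1,0,0,0],[0,0,-0.15,0,0,0],[0,0,-0.2,0,0,0],[0,0,-0.25,0,0,0],[0,0,-0.3,0,0,0],[0,0,-0.35,0,0,0],[0,0,-0.38,0,0,0],[0,0,-0.4,0,0,0],[0,0,-0.4,0,0,0],[0,0,-0.4,0,0,0]]

```text
clock: 22.67
ee_pos: [0.5288, 0.2613, 0.3045]
ee_rot: [180.0, -0.2, -4.3]
wrist_force: [-1.0, -1.2, -3.2]
width: 0.0258
finger_force: 40.0
```

Run:
```python
from h import *
s=sensors.state(); print(s["ee_pos"],s["width"])
rows([.48,-.1,.31],flip(YAW,5)[0])
```

```text
[0.52881164 0.26130595 0.30449189] 0.025797802749062262
row [-0.0284, 0.4853, -0.0073, 0.0063, 0.0534, -0.1347] min rows 8.7
```

Call:
drive_tool:
  steps:
    - [[0,0.02,-0.007,0,0,0],[-0.005,0.05,-0.007,0,0.01,-0.01],[-0.01,0.09,-0.007,0,0.01,-0.03],[-0.01,0.13,-0.007,0,0.02,-0.05],[-0.015,0.17,-0.007,0,0.02,-0.06],[-0.015,0.21,-0.007,0,0.03,-0.07],[-0.02,0.25,-0.007,0,0.03,-0.08],[-0.02,0.29,-0.007,0,0.04,-0.09],[-0.025,0.33,-0.007,0,0.04,-0.1],[-0.025,0.37,-0.007,0,0.05,-0.11],[-0.028,0.41,-0.007,0.006,0.053,-0.12],[-0.028,0.45,-0.007,0.006,0.053,-0.135],[-0.028,0.47,-0.007,0.006,0.053,-0.135],[-0.028,0.485,-0.007,0.006,0.053,-0.135],[-0.028,0.485,-0.007,0.006,0.053,-0.135],[-0.028,0.485,-0.007,0.006,0.053,-0.135]]

```text
clock: 24.0
ee_pos: [0.4798, -0.0995, 0.3084]
ee_rot: [-179.9, -4.8, 7.7]
wrist_force: [-0.3, 0.3, -3.3]
width: 0.0258
finger_force: 40.0
```

Run:
```python
from h import *
s=sensors.state(); print(s["ee_pos"],s["ee_rot"],np.round(s["qpos"],1),s["width"])
T=flip(YAW,30)[0]
rows(slotpt((-17,0,90)),T)
```

```text
[ 0.47983239 -0.09949378  0.30844963] [-179.89721909   -4.79875481    7.72920191] [-26.6  11.8  97.4   3.   66.9  54.6] 0.02584054214049322
row [-0.0566, 0.0715, 0.1786, -0.0009, 0.28, -0.0009] min rows 3.6
```

Call:
drive_tool:
  steps:
    - [[-0.01,0.02,0.02,0,0.05,0],[-0.02,0.04,0.04,0,0.1,0],[-0.035,0.06,0.06,0,0.16,0],[-0.045,0.0715,0.08,0,0.22,0],[-0.057,0.0715,0.1,-0.001,0.28,-0.001],[-0.057,0.0715,0.12,-0.001,0.28,-0.001],[-0.057,0.0715,0.14,-0.001,0.28,-0.001],[-0.057,0.0715,0.16,-0.001,0.28,-0.001],[-0.057,0.0715,0.179,-0.001,0.28,-0.001],[-0.057,0.0715,0.179,-0.001,0.28,-0.001],[-0.057,0.0715,0.179,-0.001,0.28,-0.001],[-0.057,0.0715,0.179,-0.001,0.28,-0.001],[-0.057,0.0715,0.179,-0.001,0.28,-0.001]]

```text
clock: 25.08
ee_pos: [0.458, -0.157, 0.1731]
ee_rot: [179.7, -30.2, 8.1]
wrist_force: [0.3, 0.3, -3.3]
width: 0.0259
finger_force: 40.0
```

```bash
cat > chk.py <<'E'
from h import *
def check(name,w=20):
    inslot(); wrist(name); z=np.load(name+".npz"); p,r=pose(); X=r*R.from_euler("x",180,degrees=True)
    def line(f,pts):
        q=proj(z,f(np.array(pts,float))).astype(np.float32); sm=cv2.remap(z["im"],q[:,0][None],q[:,1][None],1)[0].astype(int); return sm.max(1)-sm.min(1)
    held=lambda P:p+X.apply((P+[20,0,-4.2])/1000)   # chisel coords -> world
    ys=np.arange(-28,28.5,.5)
    for x in (95,80,55):
        m=ys[line(held,[(x,y,14.5) for y in ys])<25]; print("held blade y at",x,m.min(),m.max())
    ys=np.arange(20,36,1.)
    for sg in (1,-1): print("cheek sat",sg,line(slotpt,[(75,sg*y,20) for y in ys]).tolist())
    xs=np.arange(85,112); print("tip",line(held,[(x,0,14.5) for x in xs]).tolist())
E
python3 - <<'E'
from chk import *
check("w11"); rows(slotpt((-17,0,40)),flip(YAW,30)[0])
E
```

```text
TCP in slot [-14.68  -0.66  90.72] [179.87  -0.2    0.25]
held blade y at 95 -28.0 20.0
held blade y at 80 -18.5 20.0
held blade y at 55 -18.5 20.0
cheek sat 1 [4, 4, 3, 4, 3, 3, 3, 3, 3, 4, 9, 46, 81, 105, 120, 125]
cheek sat -1 [4, 4, 4, 4, 4, 4, 3, 4, 4, 4, 45, 83, 94, 78, 68, 65]
tip [3, 4, 4, 4, 3, 3, 3, 3, 4, 4, 3, 4, 4, 4, 5, 5, 4, 6, 4, 4, 4, 5, 10, 0, 28, 120, 109]
row [-0.0033, -0.0013, 0.0677, 0.0017, -0.0024, 0.0028] min rows 1.2
```

Call:
drive_tool:
  steps:
    - [[-0.003,0,0.02,0.001,-0.002,0.003],[-0.003,0,0.045,0.001,-0.002,0.003],[-0.003,0,0.067,0.001,-0.002,0.003],[-0.003,0,0.067,0.001,-0.002,0.003],[-0.003,0,0.067,0.001,-0.002,0.003],[-0.003,0,0.067,0.001,-0.002,0.003]]

```text
clock: 25.63
ee_pos: [0.4805, -0.1541, 0.1284]
ee_rot: [-180.0, -30.0, 7.7]
wrist_force: [0.2, 0.5, -3.1]
width: 0.0254
finger_force: 40.0
```

Run:
```python
from chk import *
check("w12"); rows(slotpt((-16.5,-0.7,5)),flip(YAW,30)[0])
```

```text
TCP in slot [-17.4   -0.79  40.61] [ 1.7998e+02  0.0000e+00 -8.0000e-02]
held blade y at 95 -20.5 23.5
held blade y at 80 -19.0 20.5
held blade y at 55 -19.0 20.5
cheek sat 1 [2, 3, 4, 4, 34, 78, 88, 78, 77, 75, 74, 75, 78, 100, 122, 116]
cheek sat -1 [4, 3, 3, 4, 12, 57, 71, 74, 74, 76, 75, 74, 72, 67, 63, 62]
tip [4, 4, 4, 3, 3, 4, 3, 4, 4, 4, 4, 5, 4, 4, 6, 5, 4, 4, 6, 4, 4, 4, 4, 4, 5, 4, 5]
row [0.0011, -0.0003, 0.0477, 0.0005, -0.0001, -0.001] min rows 0.9
```

Call:
drive_tool:
  steps:
    - [[0.001,0,0.008,0,0,0],[0.001,0,0.016,0,0,0],[0.001,0,0.024,0,0,0],[0.001,0,0.031,0,0,0],[0.001,0,0.037,0,0,0],[0.001,0,0.042,0,0,0],[0.001,0,0.045,0,0,0],[0.001,0,0.047,0,0,0],[0.001,0,0.048,0,0,0],[0.001,0,0.048,0,0,0],[0.001,0,0.048,0,0,0]]

```text
clock: 26.6
ee_pos: [0.4969, -0.1523, 0.1014]
ee_rot: [179.8, -30.2, 7.6]
wrist_force: [-28.1, -4.1, 46.8]
width: 0.026
finger_force: 40.0
```

Run:
```python
from h import *
inslot(); s=sensors.state(); print(s["wrist_force"],s["wrist_torque"])
```

```text
TCP in slot [-16.54  -1.29   8.96] [ 1.7965e+02 -1.6000e-01 -1.8000e-01]
[-28.05366466  -4.10150849  46.84133932] [-0.14092727  0.67899781  0.04091184]
```

It's touching 4–5 mm early with no tipping moment, so I'll measure the chisel's attitude in the image before doing anything else.

```bash
cat > seat.py <<'E'
from h import *
def seat(name,y0,hw,take=True):
    if take: wrist(name)
    z=np.load(name+".npz")
    def line(pts):
        q=proj(z,slotpt(np.array(pts,float))).astype(np.float32); return cv2.remap(z["im"],q[:,0][None],q[:,1][None],1)[0].astype(int)
    ys=np.arange(-hw-6,hw+6.5,.5)
    for x in (88,75,60):
        a=line([(x,y0+y,14.5) for y in ys]); sat=(a.max(1)-a.min(1)); k=len(ys)//2
        l=ys[:k][sat[:k]>25]; h=ys[k:][sat[k:]>25]; print("blade at",x,l.max() if len(l) else None,h.min() if len(h) else None)
    for nm,xs,zz in (("front",np.arange(-5,25,.5),24),("shoulder",np.arange(30,60,.5),14.5)):
        a=line([(x,y0+(0 if nm=="front" else hw-2),zz) for x in xs]); sat=a.max(1)-a.min(1)
        print(nm,[(x,int(t)) for x,t in zip(xs,sat)][::4])
    ys=np.arange(-16,16.5,.5); 
    for x in (5,-10):
        a=line([(x,y0+y,24) for y in ys]); print("handle row",x,[(float(y),int(t.max())) for y,t in zip(ys,a)][::2])
    xs=np.arange(90,110,.5); a=line([(x,y0,14.5) for x in xs]); print("tip",[(float(x),int(t.min()),int(t.max())) for x,t in zip(xs,a)][::2])
E
python3 - <<'E'
from seat import *
inslot(); seat("w13",0,20)
E
```

```text
TCP in slot [-16.54  -1.29   8.96] [ 1.7965e+02 -1.6000e-01 -1.8000e-01]
blade at 88 -22.0 20.0
blade at 75 -22.0 20.0
blade at 60 -22.0 20.0
front [(np.float64(-5.0), 49), (np.float64(-3.0), 63), (np.float64(-1.0), 64), (np.float64(1.0), 64), (np.float64(3.0), 65), (np.float64(5.0), 64), (np.float64(7.0), 63), (np.float64(9.0), 65), (np.float64(11.0), 56), (np.float64(13.0), 7), (np.float64(15.0), 8), (np.float64(17.0), 8), (np.float64(19.0), 8), (np.float64(21.0), 8), (np.float64(23.0), 8)]
shoulder [(np.float64(30.0), 125), (np.float64(32.0), 126), (np.float64(34.0), 125), (np.float64(36.0), 126), (np.float64(38.0), 126), (np.float64(40.0), 125), (np.float64(42.0), 126), (np.float64(44.0), 125), (np.float64(46.0), 127), (np.float64(48.0), 18), (np.float64(50.0), 4), (np.float64(52.0), 4), (np.float64(54.0), 4), (np.float64(56.0), 4), (np.float64(58.0), 4)]
handle row 5 [(-16.0, 145), (-15.0, 148), (-14.0, 127), (-13.0, 79), (-12.0, 85), (-11.0, 96), (-10.0, 109), (-9.0, 118), (-8.0, 120), (-7.0, 120), (-6.0, 120), (-5.0, 118), (-4.0, 117), (-3.0, 117), (-2.0, 119), (-1.0, 120), (0
[... 289 characters left out ...]
 (-11.0, 71), (-10.0, 74), (-9.0, 77), (-8.0, 76), (-7.0, 79), (-6.0, 77), (-5.0, 76), (-4.0, 76), (-3.0, 76), (-2.0, 76), (-1.0, 77), (0.0, 75), (1.0, 73), (2.0, 70), (3.0, 69), (4.0, 70), (5.0, 74), (6.0, 77), (7.0, 77), (8.0, 100), (9.0, 127), (10.0, 129), (11.0, 130), (12.0, 106), (13.0, 51), (14.0, 43), (15.0, 42), (16.0, 43)]
tip [(90.0, 236, 239), (91.0, 236, 239), (92.0, 237, 240), (93.0, 236, 240), (94.0, 235, 239), (95.0, 236, 240), (96.0, 236, 240), (97.0, 236, 240), (98.0, 236, 239), (99.0, 236, 240), (100.0, 237, 240), (101.0, 237, 240), (102.0, 236, 240), (103.0, 238, 241), (104.0, 220, 225), (105.0, 100, 105), (106.0, 56, 60), (107.0, 58, 62), (108.0, 57, 61), (109.0, 58, 62)]
```

The chisel is parallel to the slope (blade width even along x, front 12, tip 104), and the force acts through the tool axis. So it's seated flat, and my frame height is probably a few mm low. I'll unload and release.

Call:
drive_tool:
  steps:
    - [[0,0,-0.003,0,0,0],[0,0,-0.0045,0,0,0],[0,0,-0.0045,0,0,0],[0,0,-0.0045,0,0,0]]

```text
clock: 26.98
ee_pos: [0.497, -0.1524, 0.1015]
ee_rot: [179.9, -30.1, 7.6]
wrist_force: [-13.2, -2.7, 20.3]
width: 0.0254
finger_force: 40.0
```

Run:
```python
from h import *
inslot(); s=sensors.state(); print(s["wrist_force"],s["wrist_torque"])
```

```text
TCP in slot [-16.45  -1.39   9.06] [ 1.7985e+02 -7.0000e-02 -1.5000e-01]
[-13.19106817  -2.66224497  20.26209411] [-0.21116826  0.48249465 -0.05578449]
```

Call:
drive_tool:
  steps:
    - [[0,0,-0.002,0,0,0],[0,0,-0.002,0,0,0],[0,0,-0.002,0,0,0]]

```text
clock: 27.23
ee_pos: [0.4966, -0.1522, 0.1014]
ee_rot: [-180.0, -30.0, 7.6]
wrist_force: [-5.1, -1.2, 7.7]
width: 0.0257
finger_force: 40.0
```

Call:
drive_tool:
  steps:
    - [[0,0,0,0,0,0],[0,0,0,0,0,0],[0,0,0,0,0,0],[0,0,0,0,0,0],[0,0,0,0,0,0],[0,0,0,0,0,0],[0,0,-0.02,0,0,0],[0,0,-0.06,0,0,0],[0,0,-0.1,0,0,0],[0,0,-0.13,0,0,0],[0,0,-0.14,0,0,0],[0,0,-0.14,0,0,0],[0,0,-0.14,0,0,0]]
  hand: 0.6

```text
clock: 28.32
ee_pos: [0.4446, -0.1592, 0.1924]
ee_rot: [-180.0, -30.0, 7.6]
wrist_force: [-0.5, 0.3, 0.0]
width: 0.0522
finger_force: 0.0
```

Run:
```python
from h import *
inslot(); print(sensors.state()["wrist_force"]); wrist("w14"); z=np.load("w14.npz")
def edge(y0,hw,zz,xs):
    out=[]
    ys=np.arange(-hw-5,hw+5.01,.25)
    for x in xs:
        q=proj(z,slotpt([(x,y0+y,zz) for y in ys])).astype(np.float32); a=cv2.remap(z["im"],q[:,0][None],q[:,1][None],1)[0].astype(int)
        g=np.abs(np.gradient(cv2.GaussianBlur((a.max(1)-a.min(1)).astype(np.float32)[None],(1,5),0)[0])); k=len(ys)//2
        l=ys[np.argmax(g[:k])]; h=ys[k+np.argmax(g[k:])]; out.append((x,float(l),float(h),float(h-l)))
    return out
def axis(y,zz,xs):
    q=proj(z,slotpt([(x,y,zz) for x in xs])).astype(np.float32); a=cv2.remap(z["im"],q[:,0][None],q[:,1][None],1)[0].astype(int); s=a.max(1)-a.min(1)
    return float(xs[np.argmax(np.abs(np.gradient(s.astype(float))))])
print("wide blade",edge(0,20,14.5,(92,80,70,60))); print("mid blade",edge(-80,13,14.5,(92,80,70,60)))
for y0 in (0,-80): print("front",axis(y0,24,np.arange(2,20,.25)))
print("shoulder wide",axis(15,14.5,np.arange(38,56,.25)),"tip wide",axis(8,14.5,np.arange(94,112,.25)),axis(-8,14.5,np.arange(94,112,.25)),"mid tip",axis(-80,14.5,np.arange(94,112,.25)))
```

```text
TCP in slot [-16.79  -1.03 114.15] [ 1.7994e+02 -0.0000e+00 -1.2000e-01]
[-0.51030156  0.28022793  0.03928004]
wide blade [(92, -21.0, 20.25, 41.25), (80, -21.25, 20.75, 42.0), (70, -21.5, 25.0, 46.5), (60, -21.5, 20.75, 42.25)]
mid blade [(92, -15.25, 13.0, 28.25), (80, -16.0, 13.5, 29.5), (70, -15.5, 13.0, 28.5), (60, -15.5, 12.75, 28.25)]
front 11.5
front 8.25
shoulder wide 47.0 tip wide 94.0 102.5 mid tip 103.5
```

The wide and mid blades show the same height, so the wide one is seated too. I'll back off and check all three butts against the stops.

Call:
drive_tool:
  steps:
    - [[-0.01,0.03,-0.04,0,0,0],[-0.03,0.06,-0.08,0,0,0],[-0.05,0.1,-0.1,0,0,0],[-0.05,0.107,-0.1,0,0,0],[-0.05,0.107,-0.1,0,0,0],[-0.05,0.107,-0.1,0,0,0],[-0.05,0.107,-0.1,0,0,0]]

```text
clock: 28.95
ee_pos: [0.3859, -0.2457, 0.2369]
ee_rot: [-179.6, -29.9, 7.6]
wrist_force: [0.1, 0.0, -0.1]
width: 0.052
finger_force: 0.0
```

```bash
cat > hand.py <<'E'
from h import *
def handles(name):
    z=np.load(name+".npz"); im=z["im"].astype(int); hsv=cv2.cvtColor(z["im"],cv2.COLOR_BGR2HSV)
    m=((hsv[...,2]<150)&(hsv[...,1]>90)&(hsv[...,0]<12)).astype(np.uint8); m=cv2.morphologyEx(m,cv2.MORPH_OPEN,np.ones((3,3)))
    n,l,st,c=cv2.connectedComponentsWithStats(m)
    for y0 in (0,-80,-160):
        q=proj(z,slotpt([(x,y0,24) for x in (10,-20,-100)])); k=l[int(q[1][1]),int(q[1][0])] if 0<=q[1][0]<512 else 0
        print(y0,"pred front/butt",np.round(q[[0,2]],1).tolist(),"blob x,y,w,h",st[k][:4].tolist() if k else None,"bottom",(st[k][1]+st[k][3]) if k else None)
E
python3 - <<'E'
from hand import *
inslot(); wrist("w15"); handles("w7"); handles("w15")
E
```

```text
TCP in slot [-54.96 -78.73 187.66] [-1.7973e+02  8.0000e-02 -1.5000e-01]
0 pred front/butt [[118.1, 111.4], [126.3, 200.6]] blob x,y,w,h None bottom None
-80 pred front/butt [[182.6, 107.1], [187.3, 201.1]] blob x,y,w,h [174, 108, 26, 93] bottom 201
-160 pred front/butt [[254.7, 105.5], [254.7, 201.3]] blob x,y,w,h [244, 106, 23, 99] bottom 205
0 pred front/butt [[184.2, 116.4], [189.5, 210.1]] blob x,y,w,h [175, 114, 26, 94] bottom 208
-80 pred front/butt [[256.8, 114.8], [256.8, 210.4]] blob x,y,w,h [246, 116, 23, 94] bottom 210
-160 pred front/butt [[329.2, 116.2], [324.1, 210.0]] blob x,y,w,h [313, 113, 27, 93] bottom 206
```

In that view all three handles have the same apparent length, 93–94 px (the tilted one was 99), and they sit within 2–4 mm of home. Handing in.

```bash
python3 -c "
from workcell import finish_job
print(finish_job())"
```

```text
the job is handed in; nothing more can be done
None
```

I put both chisels back in their own slots, lying flat with the blades uphill and about 3–4 mm above the foot stop by my measurements, and handed the job in at about 29 s; the verdict was not shown. On the first try the narrow chisel's butt caught on the foot stop, so I regrasped it and laid it down again.

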